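# Snap the basket lids home, lock the carrier and start the cleaning machine

## Task

Ready the basket carrier of the cleaning machine: set every steel lid that lies on the bench into a cup of its own (spare cups stay open) and use the brass-collared hand pusher, not the fingers, to press each lid straight down until it snaps fully home, its flange flat on the deck. Once all the lids are home, turn the carrier's bayonet ring a quarter turn clockwise until it clicks locked, and only then start the machine by pressing the panel's three keys all the way down, one at a time, in order from left to right as seen from the robot. Finish with the pusher standing upright in its dish, and leave the other things on the bench where they are.

Things in the scene. Friction and masses are not known exactly. Their poses are not given: they have to be found in the camera images.
- carrier: low aluminium block, 210 x 210 x 26 mm, fixed to the bench, with a round cup near each corner and a lock ring in the middle. Origin: centre of its underside; z up. In its frame the cups are at (x, y) = (-65, 65), (-65, -65), (65, -65), (65, 65) mm and the ring at (0, 0); deck top 26 mm up
- cup0 (a point): centre of the mouth, level with the deck top, of a cup in the carrier: bore 46 mm wide, 20 deep, three spring balls in its wall. A lid set in rests on the balls, underside 5 mm below this point, flange 8 mm off the deck; some 12 N straight down on its knob, through 8 mm, snaps it past the balls: flange on the deck, underside 13 mm below this point, held fast
- cup1 (a point): centre of the mouth, level with the deck top, of a cup in the carrier: bore 46 mm wide, 20 deep, three spring balls in its wall. A lid set in rests on the balls, underside 5 mm below this point, flange 8 mm off the deck; some 12 N straight down on its knob, through 8 mm, snaps it past the balls: flange on the deck, underside 13 mm below this point, held fast
- cup2 (a point): centre of the mouth, level with the deck top, of a cup in the carrier: bore 46 mm wide, 20 deep, three spring balls in its wall. A lid set in rests on the balls, underside 5 mm below this point, flange 8 mm off the deck; some 12 N straight down on its knob, through 8 mm, snaps it past the balls: flange on the deck, underside 13 mm below this point, held fast
- cup3 (a point): centre of the mouth, level with the deck top, of a cup in the carrier: bore 46 mm wide, 20 deep, three spring balls in its wall. A lid set in rests on the balls, underside 5 mm below this point, flange 8 mm off the deck; some 12 N straight down on its knob, through 8 mm, snaps it past the balls: flange on the deck, underside 13 mm below this point, held fast
- ring_grip (a point): on the axis of the lock ring, at the height to grip, 55 mm above the bench: the ring is a steel disc of diameter 64, its top 40 mm above the bench, carrying an upright black grip bar 56 long, 14 thick and 26 mm high (top 66 mm above the bench) across its centre. The point turns with the ring: its x axis runs along the bar
- lockring (a joint): angle of the lock ring in rad, growing clockwise seen from above; 0.1 to 0.3 at the start (at 0 the bar lies along the carrier's x axis), 1.57 at the stop (bar along its y axis) = locked. It resists with up to about 0.2 N m, most at 1.3 to 1.45, where it climbs a spring detent; past about 1.48 it clicks on to the stop and is held there
- lid0: steel snap lid, about 70 g, all alike; None if absent. Up from its underside: plug 13 mm high (widest, diameter 44, 4 to 5 mm up, bevelled above and below; foot diameter 36), flange 54 in diameter 13 to 18 mm up, round black knob 14 in diameter 18 to 38 mm up, flat on top. Origin: centre of the underside, z up the axis. At the start it stands on the bench right of the carrier
- lid1: steel snap lid, about 70 g, all alike; None if absent. Up from its underside: plug 13 mm high (widest, diameter 44, 4 to 5 mm up, bevelled above and below; foot diameter 36), flange 54 in diameter 13 to 18 mm up, round black knob 14 in diameter 18 to 38 mm up, flat on top. Origin: centre of the underside, z up the axis. At the start it stands on the bench right of the carrier
- lid2: steel snap lid, about 70 g, all alike; None if absent. Up from its underside: plug 13 mm high (widest, diameter 44, 4 to 5 mm up, bevelled above and below; foot diameter 36), flange 54 in diameter 13 to 18 mm up, round black knob 14 in diameter 18 to 38 mm up, flat on top. Origin: centre of the underside, z up the axis. At the start it stands on the bench right of the carrier
- lid3: steel snap lid, about 70 g, all alike; None if absent. Up from its underside: plug 13 mm high (widest, diameter 44, 4 to 5 mm up, bevelled above and below; foot diameter 36), flange 54 in diameter 13 to 18 mm up, round black knob 14 in diameter 18 to 38 mm up, flat on top. Origin: centre of the underside, z up the axis. At the start it stands on the bench right of the carrier
- pusher: hand pusher, 80 mm tall, 250 g, upright in its dish. Up from its underside: black rubber foot of diameter 36, 10 mm high; brass stem of diameter 20; brass collar of diameter 42, 27 to 33 mm up; round wooden grip of diameter 24, 33 to 80 mm up. Hold the grip with the fingertips just above the collar, which then bears on them in pressing. Origin: centre of the underside, z up the axis
- dish: round grey dish fixed to the bench on the carrier's left, outer diameter 68, inner diameter 60 mm, floor 4 mm and rim 10 mm above the bench. Origin: centre of its underside; the pusher stands in it at start and end
- key0_top (a point): centre of the top of the left (first) key, a round black push button 24 mm in diameter, one of three in a row, 45 mm apart, on a low white panel (165 x 62 mm, fixed to the bench on the carrier's left); at rest its top is 42 mm above the bench, 10 mm clear of its grey collar 40 mm wide. A spring resists it with 1.5 N rising to 5 N at full depth
- key1_top (a point): centre of the top of the middle (second) key, a round black push button 24 mm in diameter, one of three in a row, 45 mm apart, on a low white panel (165 x 62 mm, fixed to the bench on the carrier's left); at rest its top is 42 mm above the bench, 10 mm clear of its grey collar 40 mm wide. A spring resists it with 1.5 N rising to 5 N at full depth
- key2_top (a point): centre of the top of the right (third) key, a round black push button 24 mm in diameter, one of three in a row, 45 mm apart, on a low white panel (165 x 62 mm, fixed to the bench on the carrier's left); at rest its top is 42 mm above the bench, 10 mm clear of its grey collar 40 mm wide. A spring resists it with 1.5 N rising to 5 N at full depth
- key0 (a joint): depth of the left (first) key in m: 0 at rest, 0.006 fully down; springs back when let go; it counts as pressed beyond 0.0045
- key1 (a joint): depth of the middle (second) key in m: 0 at rest, 0.006 fully down; springs back when let go; it counts as pressed beyond 0.0045
- key2 (a joint): depth of the right (third) key in m: 0 at rest, 0.006 fully down; springs back when let go; it counts as pressed beyond 0.0045
- loupe: black eyepiece, 40 mm wide, 30 mm tall; a bystander, leave it be
- gear: brass gear wheel, 44 mm across, with a short upright arbor; a bystander, leave it be
- driver: screwdriver, 150 mm long; a bystander, leave it be
- casering: steel ring, diameter 52, 12 mm high; a bystander, leave it be
- loupecase: black case 130 x 55 x 30 mm; a bystander, leave it be

How it is judged:
On the way, in this order (a step that is already met when the one before it is completed fails the run):
1. every lid present is snapped home in a cup (((horizontal distance between lid0 and cup0 below 0.003 m and z of lid0 in the frame of cup0 below -0.0115 m) or (horizontal distance between lid0 and cup1 below 0.003 m and z of lid0 in the frame of cup1 below -0.0115 m) or (horizontal distance between lid0 and cup2 below 0.003 m and z of lid0 in the frame of cup2 below -0.0115 m) or (horizontal distance between lid0 and cup3 below 0.003 m and z of lid0 in the frame of cup3 below -0.0115 m)) and angle between each of lid0, lid1, lid2, lid3's own z axis and vertical below 0.08 rad and ((horizontal distance between lid1 and cup0 below 0.003 m and z of lid1 in the frame of cup0 below -0.0115 m) or (horizontal distance between lid1 and cup1 below 0.003 m and z of lid1 in the frame of cup1 below -0.0115 m) or (horizontal distance between lid1 and cup2 below 0.003 m and z of lid1 in the frame of cup2 below -0.0115 m) or (horizontal distance between lid1 and cup3 below 0.003 m and z of lid1 in the frame of cup3 below -0.0115 m)) and ((horizontal distance between lid2 and cup0 below 0.003 m and z of lid2 in the frame of cup0 below -0.0115 m) or (horizontal distance between lid2 and cup1 below 0.003 m and z of lid2 in the frame of cup1 below -0.0115 m) or (horizontal distance between lid2 and cup2 below 0.003 m and z of lid2 in the frame of cup2 below -0.0115 m) or (horizontal distance between lid2 and cup3 below 0.003 m and z of lid2 in the frame of cup3 below -0.0115 m)) and ((horizontal distance between lid3 and cup0 below 0.003 m and z of lid3 in the frame of cup0 below -0.0115 m) or (horizontal distance between lid3 and cup1 below 0.003 m and z of lid3 in the frame of cup1 below -0.0115 m) or (horizontal distance between lid3 and cup2 below 0.003 m and z of lid3 in the frame of cup2 below -0.0115 m) or (horizontal distance between lid3 and cup3 below 0.003 m and z of lid3 in the frame of cup3 below -0.0115 m))), for 0.2 s.
2. then the lock ring is clicked locked (value of joint lockring above 1.5 rad), for 0.2 s.
3. then the left key is pressed down (value of joint key0 above 0.0045 m), for 0.05 s.
4. then the middle key is pressed down (value of joint key1 above 0.0045 m), for 0.05 s.
5. then the right key is pressed down (value of joint key2 above 0.0045 m), for 0.05 s.
At the end, for the whole second after the job is handed in: Every lid present is home in a cup: within 3 mm of its centre, underside 11.5 mm or more below the deck (home is 13), upright within 0.08 rad; ring past 1.5 rad; keys let go; pusher upright (0.1 rad) in its dish, within 14 mm of its centre; all at rest (all of step 1 and value of joint each of key0, key1, key2 below 0.002 m and value of joint lockring above 1.5 rad and horizontal distance between pusher and dish below 0.014 m and height (world z) of pusher below 0.008 m and angle between pusher's own z axis and vertical below 0.1 rad and linear speed of each of pusher, lid0, lid1, lid2, lid3 below 0.02 m/s); the robot touches nothing.
It fails at once if a key is pressed while the ring is not locked (value of joint lockring below 1.4 rad and value of joint any of key0, key1, key2 above 0.004 m).
It fails at once if two keys are down at once (value of joint each of key0, key1 above 0.003 m or value of joint each of key1, key2 above 0.003 m or value of joint each of key0, key2 above 0.003 m).
It fails at once if a lid is forced down past the spring balls by the fingers instead of the pusher (((horizontal distance between lid0 and cup0 below 0.005 m or horizontal distance between lid0 and cup1 below 0.005 m or horizontal distance between lid0 and cup2 below 0.005 m or horizontal distance between lid0 and cup3 below 0.005 m) and z of lid0 in the frame of cup0 between -0.0112 and -0.0078 m and contact force between the fingers and lid0 above 4 N) or ((horizontal distance between lid1 and cup0 below 0.005 m or horizontal distance between lid1 and cup1 below 0.005 m or horizontal distance between lid1 and cup2 below 0.005 m or horizontal distance between lid1 and cup3 below 0.005 m) and z of lid1 in the frame of cup0 between -0.0112 and -0.0078 m and contact force between the fingers and lid1 above 4 N) or ((horizontal distance between lid2 and cup0 below 0.005 m or horizontal distance between lid2 and cup1 below 0.005 m or horizontal distance between lid2 and cup2 below 0.005 m or horizontal distance between lid2 and cup3 below 0.005 m) and z of lid2 in the frame of cup0 between -0.0112 and -0.0078 m and contact force between the fingers and lid2 above 4 N) or ((horizontal distance between lid3 and cup0 below 0.005 m or horizontal distance between lid3 and cup1 below 0.005 m or horizontal distance between lid3 and cup2 below 0.005 m or horizontal distance between lid3 and cup3 below 0.005 m) and z of lid3 in the frame of cup0 between -0.0112 and -0.0078 m and contact force between the fingers and lid3 above 4 N)).
It fails at once if a bystander is pushed more than 40 mm away (distance of any of loupe, gear, driver, casering, loupecase from where it was at the start of the episode above 0.04 m).
Of lid0, lid1, lid2, lid3 only 3 to 4 are there at a start; the rules pass over those that are not, and their reading is None.
At some moment in a run one of lid0, lid1, lid2, lid3 may be knocked a few centimetres aside while the robot is not near it.
Once in a run the grip may slacken for a moment while it holds something.
It also fails if it takes over 210 s, if anything falls off the work surface, if the arm or the gripper's body presses on something with over 40 N, if the wrist force passes 120 N, or if a joint passes its speed limit or range.

## Robot

A 6-joint arm with a two-finger parallel gripper is mounted at the origin on the work surface. World frame = base frame: x ahead of the robot, y to its left, z up, the work surface at z = 0. Lengths are in m, angles in rad, forces in N, time in s.
With the tool pointing down it reaches from about 0.425 to 0.95 m from the base axis. Payload 3.5 kg.
Tool frame: the origin (TCP) lies between the finger pads; the fingertips stand env.tcp_to_tips ahead of it and the grasp point (between the pads) lies 3 mm ahead of it (env.tcp_to_tips is the distance from the TCP to the fingertips, in m); z points along the fingers, y is the line along which they close (so a half turn about z gives the same grasp; the last joint's range is limited). The gripper opens to 85 mm and grips with 20 to 120 N. Pads are 22 mm wide; open, the fingers measure 114 mm over their backs; the gripper's body (76 mm by 85 mm) begins 54 mm behind the grasp point. The pads swing forward as they close: fully open they stand 13 mm farther back than shut.
Start: joints at [-1.288, 0.286, 1.577, -0, 1.279, -0.15], TCP at [0.283, -0.613, 0.253] pointing down, gripper open.
Joint ranges: [-2.77, 2.77], [-0.9, 2.22], [0.21, 2.48], [-1.53, 4.67], [0.24, 2.81], [-2.84, 2.84]. Speed limits (rad/s): [2.79, 2.79, 3.14, 3.14, 3.14, 3.14].

## Interface

Orientations are given as a 3x3 rotation matrix whose columns are the frame's x, y, z axes.
In Python, from station import env, get_image, trace, mark_of gives the robot as it stands. The module is installed in compiled form; this text tells all that it offers.
- The arm moves only by the tool move_arm, never from a script. Its argument "moves" is a list of rows, each a list of 7 numbers: the shift along the tool's x, y, z in m, then the turn, a rotation vector about the tool's x, y, z in degrees, then the closure in counts, from 0 (fully open) to 255 (shut). In form: [[tx, ty, tz, ax, ay, az, gripper], ...]. A call has 1 to 5 rows; each row shifts and turns the commanded pose from where the row before left it, along the tool's axes as they then stand; what a row does not reach is not made up. A row lasts 1/8 s, in which the tool goes at most 62.5 mm and 10.7 degrees, less where a joint would pass 70% of its speed; a pose out of reach is approached as far as the arm can. A call is refused whole if a number of a shift passes 0.0625 or a number of a turn 10.7, either way. A call with a gripper value outside its range is refused whole. The fingers move at their own pace and stop on an object; the grip force is fixed at half the most. Time passes only in rows, so rows that do not move let the fingers close. It gives the time, the measured TCP pose, the force, the opening and the grip force at its end, in the units of the state.
- env.observe(): the state, without advancing time (a new reading comes with each control period).
- get_image(name): name is "scene" or "top" or "wrist"; returns a dict with "image" (400x640x3 uint8, red, green, blue), "z_map" (400x640 float32, m along the optical axis (not along the pixel's ray), 0 where there is no reading), "mtx" (3x3 intrinsics, pixels), "k1" (the pictures are not rectified: a ray, as slopes to the right and down, at radius r is drawn at 1 + k1 r^2 times it, then the intrinsics apply), "R" (3x3) and "t" (3): a world point X has camera coordinates R X + t; the wrist camera has in their place "tool_from_camera" (4x4, takes a point from camera to tool coordinates, whose origin is the TCP and whose axes are the flange's). Camera axes: x right, y down, z forward; pixel columns grow to the right and rows downward; lengths in m; the calibration is good to about 2 mm. A picture is of the moment at which its call begins: read the wrist's pose just before it.
- env.close_job(): hands the job in; it is judged then, once.
Trained networks look in the newest picture that a camera, given by its name, has taken for a name from the list of things; names that differ only in an ending like _2 or _b are one class to them, and where a whole thing is asked for, a point or a joint stands for the part that bears it (a point fixed in the world has none). Each returns a list of dicts, best first, with "score" (0 to 1); they miss things now and then, are a little off and sometimes report something else, mostly with a low value. They report only what shows in the picture. A call takes as long as a camera call.
- trace(camera, name): "pixels" (400x640 bool, what is visible of it).
- mark_of(camera, name): "xyz" ([x, y, z] in m, in the coordinates of the camera as it stood for that picture, good to about 4 mm: a listed point, or the origin of a listed thing).
The state is a dict: "time": time; "joint_positions": joint angles; "qvel": joint speeds; "joint_efforts": joint torques, N m; "eef_pos": TCP position; "tcp_rot": TCP orientation; "wrist_force": force on the tool from outside, world axes, zero at the start; "moment": the same for the moment, N m; "width": opening from 0.0 (shut) to 1.0 (fully open); "finger_force": force on a finger pad.
Only numpy, scipy, OpenCV 4.12 (cv2) and the standard library are available. Lean on these libraries where they do the work, as an engineer would, in place of code of your own. Each camera call takes 0.05 s, during which the arm holds its last target. There are 200 camera calls.

## Working session

There is one attempt and no reset: what is moved stays moved. The work goes in short steps, Python scripts to look and compute and a tool call to move; the robot and the scene stay as the last step left them, time stands still between calls to the robot, and variables do not carry over. Pictures are saved under pics/ and viewed, at most 14 in all, crops included, and the job is handed in when it is done.

Besides the shell and the picture viewer there is one more tool, called after "Emit:" as name(argument=value, ...) on one line, values as JSON. move_arm: Moves the arm, as the interface text tells. Its arguments: {"type":"object","properties":{"moves":{"type":"array","items":{"type":"array","items":{"type":"number"}}}},"required":["moves"]}

```bash
mkdir -p pics; cat > h.py <<'E'
import numpy as np, cv2
from station import env, get_image, trace, mark_of
def save(n,im): cv2.imwrite('pics/'+n,cv2.cvtColor(im,cv2.COLOR_RGB2BGR))
def marks(cam,names,minscore=0.3):
    """newest picture of cam -> world positions of marks"""
    s=env.observe(); d=get_image(cam); out={}
    for n in names:
        r=[]
        for m in mark_of(cam,n):
            if m['score']<minscore: continue
            p=np.array(m['xyz'])
            if cam=='wrist':
                T=np.array(d['tool_from_camera']); p=T[:3,:3]@p+T[:3,3]
                p=np.array(s['tcp_rot'])@p+np.array(s['eef_pos'])
            else: p=np.array(d['R']).T@(p-np.array(d['t']))
            r.append((round(m['score'],2),np.round(p,4).tolist()))
        out[n]=r
    return d,out
E
python3 - <<'E'
from h import *
print(env.observe(),env.tcp_to_tips)
N=['carrier','cup0','ring_grip','lid0','pusher','dish','key0_top','key1_top','key2_top','loupe','gear','driver','casering','loupecase']
for c in ['top','scene']:
    d,o=marks(c,N); save(c+'0.png',d['image'])
    for k,v in o.items(): print(c,k,v)
E
```

```text
{'time': 0.0, 'joint_positions': array([-1.28800426e+00,  2.87205536e-01,  1.57816882e+00, -2.61401633e-06,
        1.27859057e+00, -1.50004433e-01]), 'qvel': array([-0.00053581, -0.00024407,  0.00050769, -0.00071178,  0.00108678,
        0.00021562]), 'joint_efforts': array([ 6.84837014e-04, -4.05976474e+01, -2.92625892e+01, -1.21766052e-04,
        5.87583985e-03,  2.05137965e-06]), 'eef_pos': array([ 0.2829568 , -0.61216899,  0.25192496]), 'tcp_rot': array([[ 9.07796217e-01,  4.19411000e-01, -6.64357051e-04],
       [ 4.19411378e-01, -9.07793429e-01,  2.27734526e-03],
       [ 3.52044686e-04, -2.34600432e-03, -9.99997186e-01]]), 'wrist_force': array([ 0.33282452, -0.75619497, -0.3945626 ]), 'moment': array([ 0.06843618, -0.05641524,  0.01210006]), 'finger_force': 0.0, 'width': 0.9995373593373746} 0.022
top carrier [(0.48, [0.5724, -0.4502, 0.0011])]
top cup0 [(0.87, [0.4828, 0.0506, 0.0249]), (0.8, [0.6313, -0.0567, 0.0272]), (0.73, [0.6168, 0.0767, 0.0313])]
top ring_grip [(0.68, [0.6258, 0.2635, 0.0079]), (0.63, [0.5582, 0.003, 0.0565])]
top lid0 [(0.83, [0.5997, -0.2465, 0.0008
[... 1032 characters left out ...]
lid0 [(0.7, [0.431, -0.2417, 0.0025]), (0.6, [0.5772, -0.3373, -0.0022]), (0.53, [0.5969, -0.2468, 0.0009]), (0.42, [0.4738, -0.3454, -0.0031])]
scene pusher [(0.95, [0.6219, 0.266, 0.0004])]
scene dish [(0.85, [0.6127, 0.2696, -0.0033])]
scene key0_top [(0.55, [0.435, 0.3237, 0.0401])]
scene key1_top [(0.62, [0.4302, 0.2762, 0.039])]
scene key2_top [(0.42, [0.4292, 0.2313, 0.04]), (0.34, [0.5734, -0.4493, -0.0046])]
scene loupe [(0.5, [0.4334, 0.3233, 0.0399]), (0.47, [0.3385, 0.2409, -0.0011])]
scene gear [(0.41, [0.3467, -0.2229, 0.002])]
scene driver [(0.64, [0.5714, -0.4496, -0.0053])]
scene casering [(0.59, [0.7041, -0.3463, -0.0037])]
scene loupecase [(0.56, [0.5997, 0.4736, 0.0006])]
```

View pics/top0.png

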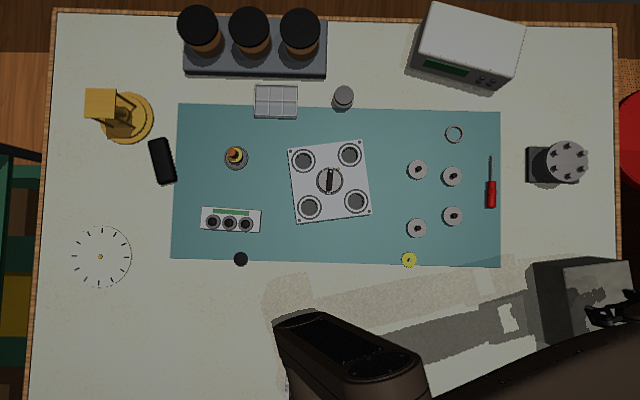

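View pics/scene0.png

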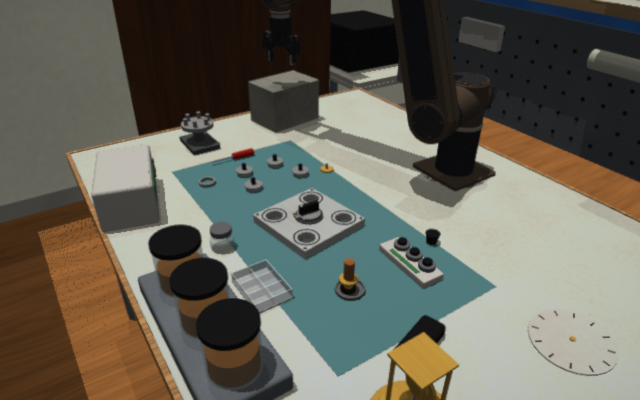

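The top view shows four lids at px (417,170), (452,176), (452,216) and (417,228). The carrier is at (330,180), the pusher in its dish at (236,157), and the panel keys at (212–246,222). The scene view agrees. Next I align the tool with the world axes and go above the lids.

Emit:
move_arm(moves=[[0,0,0,0,0,10.7,0],[0,0,0,0,0,10.7,0],[0,0,0,0,0,3.4,0],[0.04,-0.045,0,0,0,0,0],[0.04,-0.045,0,0,0,0,0]])

```text
time: 2.12
eef_pos: [0.3635, -0.5222, 0.2533]
tcp_rot: [[1.0, -0.002, 0.0], [-0.002, -1.0, -0.0], [0.0, 0.0, -1.0]]
wrist_force: [1.2, -0.0, 0.0]
width: 1.0
finger_force: 0.0
```

Emit:
move_arm(moves=[[0.04,-0.045,0,0,0,0,0],[0.04,-0.045,0,0,0,0,0],[0.04,-0.045,0,0,0,0,0],[0.02,-0.045,0,0,0,0,0],[0,-0.03,0,0,0,0,0]])

```text
time: 2.75
eef_pos: [0.5044, -0.3105, 0.2534]
tcp_rot: [[1.0, 0.003, 0.0], [0.003, -1.0, 0.0], [0.0, -0.0, -1.0]]
wrist_force: [-0.1, -0.4, -0.0]
width: 1.003
finger_force: 0.0
```

```bash
python3 - <<'E'
from h import *
s=env.observe(); print(s['time'],s['eef_pos'],s['tcp_rot'],s['joint_positions'])
d,o=marks('wrist',['lid0','carrier','cup0']); save('w1.png',d['image']); print(o); print(d['tool_from_camera'])
E
```

```text
2.75 [ 0.50440181 -0.31045485  0.2534152 ] [[ 9.99996372e-01  2.65344443e-03  4.64054821e-04]
 [ 2.65341592e-03 -9.99996478e-01  6.20608773e-05]
 [ 4.64217861e-04 -6.08293217e-05 -9.99999890e-01]] [-7.23061628e-01  1.05753582e-01  1.78591132e+00  3.72644747e-04
  1.24962090e+00  8.44963682e-01]
{'lid0': [(0.89, [0.5986, -0.2445, 0.0018]), (0.8, [0.4678, -0.3414, -0.0043]), (0.77, [0.5786, -0.3423, -0.0029]), (0.55, [0.4333, -0.2437, -0.0012])], 'carrier': [(0.58, [0.5574, -0.0001, 0.001])], 'cup0': [(0.87, [0.6292, -0.0505, 0.021]), (0.63, [0.5021, -0.0756, 0.03])]}
[[ 1.01039548e-03 -9.51622443e-01 -3.07268132e-01  7.80230915e-02]
 [ 9.99999441e-01  1.05699411e-03  1.47610523e-05  8.87964760e-04]
 [ 3.10733656e-04 -3.07267975e-01  9.51622979e-01 -1.19839284e-01]
 [ 0.00000000e+00  0.00000000e+00  0.00000000e+00  1.00000000e+00]]
```

View pics/w1.png

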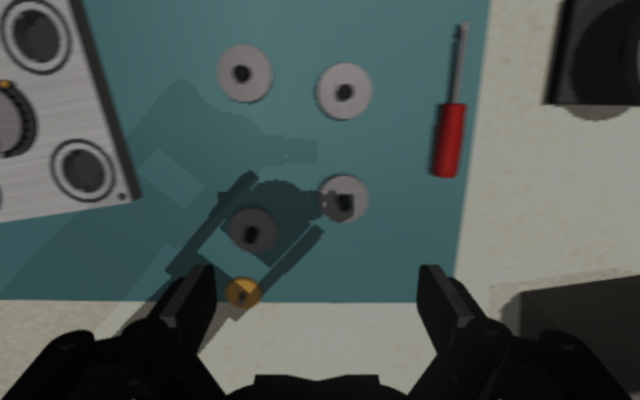

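The wrist view shows all four lids: (245,73), (344,92), (344,198) and (252,231). Two carrier cups are at (35,37) and (82,170). Now precise positions from the masks and depth.

```bash
cat >> h.py <<'E'
def pose(cam,d,s):
    """camera->world"""
    if cam=='wrist':
        T=np.array(d['tool_from_camera']); R=np.array(s['tcp_rot'])
        return R@T[:3,:3], R@T[:3,3]+np.array(s['eef_pos'])
    R=np.array(d['R']); return R.T, -R.T@np.array(d['t'])
def rays(d,uv):
    return cv2.undistortPoints(np.asarray(uv,float).reshape(-1,1,2),np.array(d['mtx'],float),np.array([d['k1'],0,0,0,0.]))[:,0]
def cloud(cam,d,s,mask):
    v,u=np.nonzero(mask&(d['z_map']>0)); n=rays(d,np.c_[u,v]); z=d['z_map'][v,u]
    R,t=pose(cam,d,s); return np.c_[n*z[:,None],z]@R.T+t
def onplane(cam,d,s,uv,z):
    n=rays(d,uv); R,t=pose(cam,d,s); w=np.c_[n,np.ones(len(n))]@R.T
    return t+w*((z-t[2])/w[:,2])[:,None]
def snap(cam):
    s=env.observe(); return s,get_image(cam)
def lids(cam,d,s,minscore=0.4):
    """flange circle centre (from outline, on plane of measured flange height), knob centroid"""
    r=[]
    for m in trace(cam,'lid0'):
        if m['score']<minscore: continue
        P=cloud(cam,d,s,m['pixels']); 
        if len(P)<40: continue
        zf=np.median(P[:,2]); F=P[abs(P[:,2]-zf)<0.005]; K=P[P[:,2]>zf+0.013]
        c,rad=cv2.minEnclosingCircle(F[:,:2].astype(np.float32)*1000)
        k=K.mean(0) if len(K) else np.zeros(3)
        r.append((round(m['score'],2),np.round(c,1),round(rad,1),round(zf*1000,1),np.round(k*1000,1),len(K)))
    return r
E
python3 - <<'E'
from h import *
s,d=snap('wrist')
for x in lids('wrist',d,s): print(*x)
s2,d2=snap('top')
for x in lids('top',d2,s2): print(*x)
# ring mask and cups
for n in ['cup0']:
  for m in trace('wrist',n): 
    P=cloud('wrist',d,s,m['pixels']); print(n,m['score'],len(P),np.median(P,0),P.min(0),P.max(0))
E
```

```text
0.96 [ 468.6 -343.1] 27.1 17.5 [ 469.5 -342.9   36.8] 157
0.82 [ 579.7 -341.4] 27.1 17.3 [ 579.6 -341.1   37.1] 189
0.56 [ 432.4 -244.3] 27.0 17.6 [ 433.  -244.7   36.7] 151
0.8 [ 583.7 -340. ] 27.0 19.4 [ 583.2 -339.5   39.8] 21
0.64 [ 600.1 -243.2] 27.0 19.2 [ 599.6 -243.3   39. ] 22
0.63 [ 436.3 -243.6] 26.9 18.7 [ 436.3 -242.9   37.9] 21
0.58 [ 474.2 -338.1] 25.6 18.7 [ 455.3 -195.9  495.9] 2
cup0 0.56 24184 [ 0.55245608 -0.05345775  0.02515271] [ 0.43496122 -0.11953936 -0.00154307] [0.66356009 0.05208677 0.04178867]
```

Emit:
move_arm(moves=[[-0.007,-0.062,0,0,0,0,0],[-0.007,-0.062,0,0,0,0,0],[-0.007,-0.062,0,0,0,0,0],[-0.007,-0.062,0,0,0,0,0],[-0.007,-0.062,0,0,0,0,0]])

```text
time: 3.82
eef_pos: [0.4679, -0.0017, 0.2536]
tcp_rot: [[1.0, -0.002, 0.001], [-0.002, -1.0, -0.0], [0.001, 0.0, -1.0]]
wrist_force: [0.8, -0.5, -0.5]
width: 1.001
finger_force: 0.0
```

Emit:
move_arm(moves=[[0,0,0,0,0,0,0],[0,0,0,0,0,0,0]])

```text
time: 4.08
eef_pos: [0.4685, -0.0033, 0.2536]
tcp_rot: [[1.0, -0.0, 0.001], [-0.0, -1.0, -0.001], [0.001, 0.001, -1.0]]
wrist_force: [0.5, -0.2, -0.4]
width: 1.001
finger_force: 0.0
```

```bash
cat >> h.py <<'E'
def ortho(cam,d,s,cx,cy,h,half=0.13,step=0.0005):
    """rectified view on plane z=h: col <- y decreasing, row <- x decreasing"""
    g=np.arange(-half,half,step); X,Y=np.meshgrid(cx-g,cy-g,indexing='ij')
    R,t=pose(cam,d,s); p=np.c_[X.ravel(),Y.ravel(),np.full(X.size,h)]
    uv=cv2.projectPoints(((p-t)@R),np.zeros(3),np.zeros(3),np.array(d['mtx'],float),np.array([d['k1'],0,0,0,0.]))[0][:,0]
    mp=uv.reshape(X.shape+(2,)).astype(np.float32)
    return cv2.remap(d['image'],mp,None,cv2.INTER_LINEAR)
E
python3 - <<'E'
from h import *
s,d=snap('wrist'); np.savez('car.npz',img=d['image'],z=d['z_map'],p=s['eef_pos'],R=s['tcp_rot'])
print(s['eef_pos'])
save('w2.png',d['image'])
o=ortho('wrist',d,s,0.558,0.003,0.026); save('o2.png',o)
gr=cv2.medianBlur(cv2.cvtColor(o,cv2.COLOR_RGB2GRAY),5)
for rr in [(42,50)]:
    c=cv2.HoughCircles(gr,cv2.HOUGH_GRADIENT_ALT,1,60,param1=150,param2=0.6,minRadius=rr[0],maxRadius=rr[1])
    if c is not None:
        for u,v,r in c.reshape(-1,c.shape[-1])[:,:3]: print(0.558+0.13-v*.0005,0.003+0.13-u*.0005,r*.5)
for n in ['cup0','ring_grip']:
    for m in mark_of('wrist',n):
        R,t=pose('wrist',d,s); print(n,m['score'],R@np.array(m['xyz'])+t)
m=trace('wrist','ring_grip')[0]; P=cloud('wrist',d,s,m['pixels']); B=P[P[:,2]>0.06]
print(m['score'],B.mean(0),np.percentile(B[:,2],95),cv2.minAreaRect(B[:,:2].astype(np.float32)*1000))
E
```

```text
[ 0.46845361 -0.00333277  0.25355259]
0.4805 0.0555 23.152039
0.5005 -0.07350001 23.17465
0.61 0.0755 23.512352
cup0 0.93 [ 0.50252597 -0.07421152  0.02682802]
cup0 0.92 [0.60830059 0.07419345 0.0255177 ]
cup0 0.9 [0.47934887 0.05516293 0.01981638]
cup0 0.39 [0.55757219 0.00205367 0.05536703]
0.83 [0.55578897 0.00120937 0.06506394] 0.06643897184635199 ((555.1199340820312, 1.2765512466430664), (14.046601295471191, 55.8016471862793), 86.37186431884766)
```

View pics/o2.png

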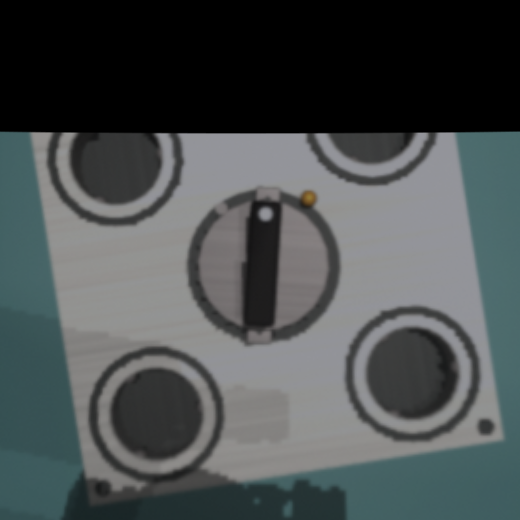

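Cups found at A(0.4805,0.0555), B(0.5005,-0.0735) and C(0.610,0.0755), so D is about (0.630,-0.0535). The bar's yaw is about -3.4°. Radii and heights match the text. First lid: L1 at (0.433,-0.2445).

Emit:
move_arm(moves=[[-0.009,0.06,0.012,0,0,0,100],[-0.009,0.06,0.012,0,0,0,100],[-0.009,0.06,0.012,0,0,0,100],[-0.009,0.061,0.012,0,0,0,100],[0,0,0.06,0,0,0,100]])

```text
time: 4.9
eef_pos: [0.4339, -0.2513, 0.1491]
tcp_rot: [[1.0, -0.008, 0.009], [-0.008, -1.0, -0.009], [0.009, 0.009, -1.0]]
wrist_force: [0.8, 0.2, 0.0]
width: 0.609
finger_force: 0.0
```

Emit:
move_arm(moves=[[0,0,0.05,0,0,0,100],[0,0,0.02,0,0,0,100],[0,0,0,0,0,0,100]])

```text
time: 5.28
eef_pos: [0.4305, -0.2435, 0.0733]
tcp_rot: [[1.0, -0.002, -0.004], [-0.002, -1.0, 0.003], [-0.004, -0.003, -1.0]]
wrist_force: [0.0, 0.2, 0.3]
width: 0.61
finger_force: 0.0
```

```bash
python3 - <<'E'
from h import *
s,d=snap('wrist'); print(s['eef_pos'],s['width'])
for x in lids('wrist',d,s): print(*x)
save('w3.png',d['image'])
E
```

```text
[ 0.43053935 -0.24353601  0.07329012] 0.6095430929820463
0.91 [ 432.1 -244.3] 27.3 17.4 [ 433.6 -244.1   36.6] 684
0.64 [ 469.  -342.7] 27.5 17.3 [ 469.7 -341.4   36.2] 885
```

View pics/w3.png

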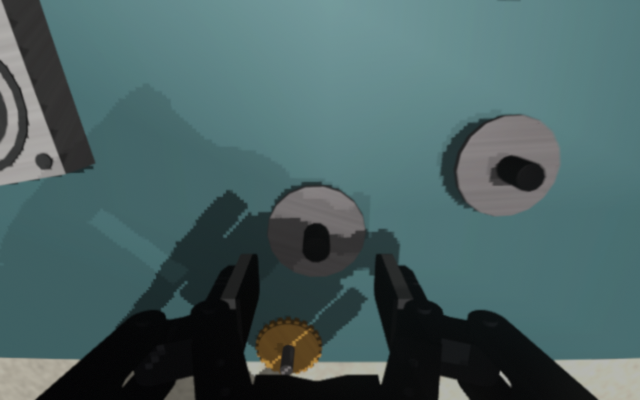

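The wrist view shows the lid centred between the fingers at (317,235), with its measured position confirmed. Descend, grip and lift.

Emit:
move_arm(moves=[[0,0,0.02,0,0,0,100],[0,0,0.012,0,0,0,100],[0,0,0,0,0,0,100],[0,0,0,0,0,0,255],[0,0,0,0,0,0,255]])

```text
time: 6.0
eef_pos: [0.4327, -0.2438, 0.0442]
tcp_rot: [[1.0, 0.0, 0.001], [0.0, -1.0, -0.001], [0.001, 0.001, -1.0]]
wrist_force: [0.4, 0.6, -0.3]
width: 0.185
finger_force: 0.0
```

Emit:
move_arm(moves=[[0,0,0,0,0,0,255],[0,0,0,0,0,0,255],[0,0,-0.02,0,0,0,255],[0,0,-0.06,0,0,0,255],[0,0,0,0,0,0,255]])

```text
time: 6.62
eef_pos: [0.4349, -0.2458, 0.1284]
tcp_rot: [[1.0, 0.0, 0.008], [0.0, -1.0, -0.007], [0.008, 0.007, -1.0]]
wrist_force: [0.0, -0.0, -0.1]
width: 0.132
finger_force: 58.7
```

```bash
python3 - <<'E'
from h import *
s,d=snap('wrist'); print(s['eef_pos'],s['width'],s['finger_force'])
for x in lids('wrist',d,s,0.2): print(*x)
save('w4.png',d['image'])
E
```

```text
[ 0.43494381 -0.24579053  0.1283746 ] 0.13178939982912216 58.65437686443329
0.83 [ 469.  -342.6] 27.2 17.3 [ 469.6 -341.7   36.4] 472
0.79 [ 435.  -246.9] 27.0 101.7 [ 436.4 -247.1  120.7] 871
0.75 [ 564.7 -340.6] 21.9 17.1 [0. 0. 0.] 0
```

Emit:
move_arm(moves=[[0.0227,-0.0572,0,0,0,0,255],[0.0227,-0.0572,0,0,0,0,255],[0.0226,-0.0572,0,0,0,0,255],[0,0,0,0,0,0,255],[0,0,0.03,0,0,0,255]])

```text
time: 7.35
eef_pos: [0.5012, -0.0717, 0.0935]
tcp_rot: [[1.0, 0.002, 0.003], [0.002, -1.0, -0.001], [0.003, 0.001, -1.0]]
wrist_force: [0.4, -0.2, -1.0]
width: 0.134
finger_force: 58.8
```

Emit:
move_arm(moves=[[0,0,0.01,0,0,0,255],[0,0,0,0,0,0,255],[0,0,0,0,0,0,255]])

```text
time: 7.72
eef_pos: [0.5005, -0.0725, 0.0839]
tcp_rot: [[1.0, -0.001, 0.001], [-0.001, -1.0, -0.0], [0.001, 0.0, -1.0]]
wrist_force: [-1.0, 0.9, -0.4]
width: 0.129
finger_force: 58.8
```

```bash
python3 - <<'E'
from h import *
s,d=snap('wrist'); print(s['eef_pos'],s['width'],s['finger_force'],s['wrist_force'])
for x in lids('wrist',d,s,0.2): print(*x)
save('w5.png',d['image'])
for m in mark_of('wrist','cup0'):
        R,t=pose('wrist',d,s); print(m['score'],R@np.array(m['xyz'])+t)
E
```

```text
[ 0.500483   -0.07254639  0.08386559] 0.1285855588504204 58.782384395599365 [-0.95983505  0.8609543  -0.39185834]
0.97 [ 595.3 -238.3] 25.8 17.0 [0. 0. 0.] 0
0.8 [500.7 -73.8] 26.8 57.2 [501.9 -73.8  76.2] 842
0.83 [0.61047219 0.07711727 0.02240744]
0.71 [0.47746857 0.056225   0.02143724]
0.23 [0.55758984 0.0014209  0.00077558]
```

View pics/w5.png

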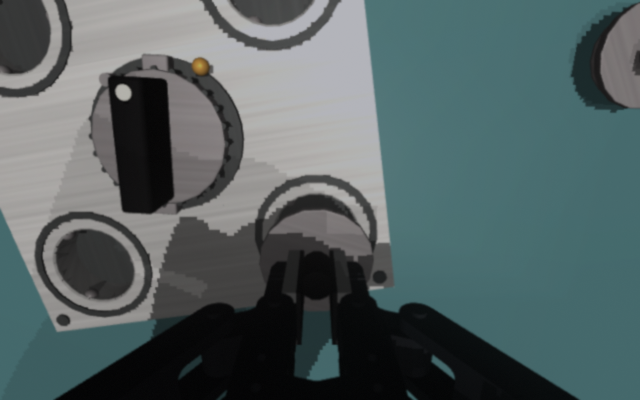

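The view shows the held lid centred over the cup ring (318,240), within 0.5 mm by measurement. Lower it and release.

Emit:
move_arm(moves=[[0,0,0.01,0,0,0,255],[0,0,0.0075,0,0,0,255],[0,0,0,0,0,0,255],[0,0,0,0,0,0,100],[0,0,0,0,0,0,100]])

```text
time: 8.5
eef_pos: [0.4999, -0.0717, 0.0657]
tcp_rot: [[1.0, 0.0, -0.001], [0.0, -1.0, 0.0], [-0.001, -0.0, -1.0]]
wrist_force: [1.0, 0.1, 0.2]
width: 0.552
finger_force: 0.0
```

Emit:
move_arm(moves=[[0,0,0,0,0,0,100],[0,0,-0.02,0,0,0,100],[0,0,-0.04,0,0,0,100],[0,0,0,0,0,0,100]])

```text
time: 9.0
eef_pos: [0.5026, -0.0726, 0.1295]
tcp_rot: [[1.0, 0.0, 0.007], [0.0, -1.0, -0.003], [0.007, 0.003, -1.0]]
wrist_force: [0.5, 0.2, -0.7]
width: 0.611
finger_force: 0.0
```

```bash
python3 - <<'E'
from h import *
s,d=snap('wrist'); print(s['eef_pos'],s['width'],s['finger_force'],s['wrist_force'])
for x in lids('wrist',d,s,0.2): print(*x)
s,d=snap('top')
for x in lids('top',d,s,0.2): print(*x)
E
```

```text
[ 0.50255069 -0.072589    0.12950207] 0.611494365907983 0.0 [ 0.51019713  0.21277928 -0.67652101]
0.96 [501.1 -73.2] 26.9 37.7 [503.2 -73.4  57. ] 457
0.85 [ 596.7 -243.7] 27.8 17.3 [ 595.9 -241.9   36.1] 626
0.82 [ 463.8 -320.2] 13.7 12.6 [0. 0. 0.] 0
0.85 [ 472.8 -341.6] 26.7 18.6 [ 473.2 -341.5   38.2] 23
0.7 [ 600.2 -242.7] 26.7 19.1 [ 599.7 -242.6   38.8] 23
0.56 [434.9 228.2] 10.4 42.9 [0. 0. 0.] 0
0.54 [ 584.  -339.5] 26.0 19.3 [ 583.2 -339.8   37.9] 22
```

Emit:
move_arm(moves=[[0.024,0.0426,0,0,0,0,100],[0.024,0.0426,0,0,0,0,100],[0.024,0.0426,0,0,0,0,100],[0.024,0.0425,0,0,0,0,100],[0,0,0,0,0,0,100]])

```text
time: 9.82
eef_pos: [0.5965, -0.2448, 0.1241]
tcp_rot: [[1.0, -0.003, -0.001], [-0.003, -1.0, 0.0], [-0.001, -0.0, -1.0]]
wrist_force: [0.2, 1.1, -0.1]
width: 0.609
finger_force: 0.0
```

Emit:
move_arm(moves=[[0,0,0.05,0,0,0,100],[0,0,0.02,0,0,0,100],[0,0,0.0125,0,0,0,100],[0,0,0,0,0,0,100],[0,0,0,0,0,0,255]])

```text
time: 10.45
eef_pos: [0.5972, -0.2425, 0.045]
tcp_rot: [[1.0, 0.0, 0.002], [0.0, -1.0, -0.001], [0.002, 0.001, -1.0]]
wrist_force: [-0.4, -0.5, 0.3]
width: 0.404
finger_force: 0.0
```

Emit:
move_arm(moves=[[0,0,0,0,0,0,255],[0,0,0,0,0,0,255],[0,0,0,0,0,0,255],[0,0,-0.02,0,0,0,255],[0,0,-0.06,0,0,0,255]])

```text
time: 11.08
eef_pos: [0.5932, -0.2404, 0.12]
tcp_rot: [[1.0, -0.0, -0.009], [-0.0, -1.0, 0.005], [-0.009, -0.005, -1.0]]
wrist_force: [0.0, -0.8, -1.0]
width: 0.13
finger_force: 58.6
```

Emit:
move_arm(moves=[[0,0,0,0,0,0,255],[0,0,0,0,0,0,255]])

```text
time: 11.32
eef_pos: [0.596, -0.242, 0.124]
tcp_rot: [[1.0, 0.0, 0.0], [0.0, -1.0, -0.0], [0.0, 0.0, -1.0]]
wrist_force: [-0.9, -0.1, -1.6]
width: 0.13
finger_force: 58.6
```

```bash
python3 - <<'E'
from h import *
s,d=snap('wrist'); print(s['eef_pos'],s['width'],s['finger_force'],s['wrist_force'])
for x in lids('wrist',d,s,0.2): print(*x)
E
```

```text
[ 0.59601299 -0.2419859   0.1239694 ] 0.12987596145067434 58.64952743053436 [-0.86810023 -0.06661789 -1.61583185]
0.98 [ 580.  -340.5] 26.8 17.4 [ 580.9 -339.9   36.2] 410
0.63 [501.6 -73.6] 27.8 37.5 [504.2 -75.6  56.6] 436
0.59 [ 595.2 -243.3] 27.1 96.4 [ 596.7 -243.1  115.4] 825
0.55 [548.3 -21.4] 24.1 35.4 [0. 0. 0.] 0
0.49 [ 471.6 -342. ] 5.6 32.5 [0. 0. 0.] 0
```

Emit:
move_arm(moves=[[0.0087,-0.0475,0,0,0,0,255],[0.0087,-0.0475,0,0,0,0,255],[0.0087,-0.0474,0,0,0,0,255],[0.0087,-0.0474,0,0,0,0,255],[0,0,0,0,0,0,255]])

```text
time: 12.05
eef_pos: [0.63, -0.0489, 0.1213]
tcp_rot: [[1.0, 0.004, -0.004], [0.004, -1.0, 0.001], [-0.004, -0.001, -1.0]]
wrist_force: [-0.4, -1.1, -1.2]
width: 0.133
finger_force: 58.8
```

Emit:
move_arm(moves=[[0,0,0,0,0,0,255]])

```text
time: 12.18
eef_pos: [0.6302, -0.0524, 0.122]
tcp_rot: [[1.0, 0.001, -0.003], [0.001, -1.0, 0.0], [-0.003, -0.0, -1.0]]
wrist_force: [-0.9, 0.2, -1.3]
width: 0.132
finger_force: 58.8
```

```bash
python3 - <<'E'
from h import *
s,d=snap('wrist'); print(s['eef_pos'],s['width'],s['finger_force'],s['wrist_force'])
for x in lids('wrist',d,s,0.2): print(*x)
o=ortho('wrist',d,s,0.63,-0.053,0.026,0.06); save('o6.png',o)
gr=cv2.medianBlur(cv2.cvtColor(o,cv2.COLOR_RGB2GRAY),5)
c=cv2.HoughCircles(gr,cv2.HOUGH_GRADIENT_ALT,1,20,param1=150,param2=0.5,minRadius=42,maxRadius=72)
if c is not None:
  for u,v,r in c.reshape(-1,c.shape[-1])[:,:3]: print(0.63+0.06-v*.0005,-0.053+0.06-u*.0005,r*.5)
E
```

```text
[ 0.63019772 -0.0523566   0.12197019] 0.1322714051214046 58.75759541988373 [-0.89205047  0.22839094 -1.30921694]
0.71 [ 470.8 -326. ] 19.0 15.8 [0. 0. 0.] 0
0.68 [515.3 -57.4] 16.8 36.9 [622.9 -60.1 144.3] 13
0.6305 -0.051000003 32.206223
0.6305 -0.051000003 22.645065
```

View pics/o6.png

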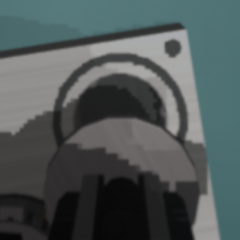

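Emit:
move_arm(moves=[[0,0,0.04,0,0,0,255],[0,0,0,0,0,0,255],[0,0,0,0,0,0,255]])

```text
time: 12.65
eef_pos: [0.6312, -0.0533, 0.084]
tcp_rot: [[1.0, -0.001, 0.0], [-0.001, -1.0, -0.0], [0.0, 0.0, -1.0]]
wrist_force: [0.0, 1.1, 0.6]
width: 0.13
finger_force: 58.7
```

```bash
cat >> h.py <<'E'
def rim(cam,d,s,x,y):
    o=ortho(cam,d,s,x,y,0.026,0.05)
    gr=cv2.medianBlur(cv2.cvtColor(o,cv2.COLOR_RGB2GRAY),5)
    c=cv2.HoughCircles(gr,cv2.HOUGH_GRADIENT_ALT,1,5,param1=120,param2=0.4,minRadius=42,maxRadius=72)
    return [] if c is None else [(round(x*1000+50-v*.5,1),round(y*1000+50-u*.5,1),round(r*.5,1)) for u,v,r in c.reshape(-1,c.shape[-1])[:,:3]]
def held():
    s,d=snap('wrist'); print(s['time'],np.round(s['eef_pos'],4),s['width'],s['finger_force'],s['wrist_force'])
    for x in lids('wrist',d,s,0.2): print(*x)
    return s,d
E
python3 - <<'E'
from h import *
s,d=held(); print(rim('wrist',d,s,0.63,-0.053),rim('wrist',d,s,.61,.0755))
E
```

```text
12.65 [ 0.6312 -0.0533  0.084 ] 0.1299654326416525 58.73358070850372 [0.01240139 1.08132135 0.58234983]
0.82 [630.6 -54.7] 27.2 56.4 [632.  -54.3  75.4] 837
0.39 [601.    8.6] 120.2 25.3 [573.8   4.4  56.9] 232
[(np.float32(614.5), np.float32(-51.5), np.float32(32.1)), (np.float32(645.5), np.float32(-58.0), np.float32(32.4)), (np.float32(631.0), np.float32(-51.5), np.float32(33.3)), (np.float32(650.5), np.float32(-64.5), np.float32(25.3)), (np.float32(652.0), np.float32(-59.0), np.float32(25.3)), (np.float32(631.0), np.float32(-51.5), np.float32(28.9)), (np.float32(599.0), np.float32(-56.0), np.float32(28.5)), (np.float32(599.5), np.float32(-51.0), np.float32(24.2)), (np.float32(603.0), np.float32(-58.5), np.float32(23.3))] [(np.float32(618.5), np.float32(66.5), np.float32(32.1)), (np.float32(610.0), np.float32(75.0), np.float32(34.1)), (np.float32(610.0), np.float32(75.0), np.float32(29.5)), (np.float32(621.0), np.float32(90.5), np.float32(31.7)), (np.float32(615.5), np.float32(95.5), np.float32(32.3)), (np.float32(628.0), np.float32(60.5), np.float32(30.9)), (np.float32(610.0), np.float32(75.0), np.float32(22.7)), (np.float32(603.0), np.float32(61.5), np.float32(24.1)), (np.float32(609.0), np.float32(93.0), np.float32(24.6))]
```

Emit:
move_arm(moves=[[0,-0.0018,0.01,0,0,0,255],[0,0,0.0065,0,0,0,255],[0,0,0,0,0,0,255],[0,0,0,0,0,0,255],[0,0,0,0,0,0,100]])

```text
time: 13.38
eef_pos: [0.6311, -0.0505, 0.0671]
tcp_rot: [[1.0, -0.0, 0.0], [-0.0, -1.0, 0.0], [0.0, -0.0, -1.0]]
wrist_force: [0.2, -0.2, 0.0]
width: 0.339
finger_force: 0.0
```

Emit:
move_arm(moves=[[0,0,0,0,0,0,100],[0,0,0,0,0,0,100],[0,0,-0.02,0,0,0,100],[0,0,-0.04,0,0,0,100],[0,0,0,0,0,0,100]])

```text
time: 14.0
eef_pos: [0.6342, -0.0512, 0.133]
tcp_rot: [[1.0, 0.0, 0.01], [0.0, -1.0, -0.002], [0.01, 0.002, -1.0]]
wrist_force: [0.1, 0.1, 0.2]
width: 0.607
finger_force: 0.0
```

```bash
python3 - <<'E'
from h import *
s,d=held()
s,d=snap('top')
for x in lids('top',d,s,0.2): print(*x)
E
```

```text
14.0 [ 0.6342 -0.0512  0.133 ] 0.6071993622972359 0.0 [0.10277477 0.0500962  0.16247058]
0.66 [504.9 -72.3] 26.0 36.7 [0. 0. 0.] 0
0.65 [629.7 -52.7] 27.2 37.7 [630.8 -53.2  56.9] 445
0.65 [ 471.1 -335.9] 23.8 16.8 [0. 0. 0.] 0
0.42 [554.    4.3] 37.0 39.2 [546.7  -5.2  61.3] 67
0.66 [559.2   1.1] 145.3 26.4 [542.4  29.3 249.9] 48
0.61 [ 582.8 -340.1] 26.4 18.7 [ 582.9 -339.2   38.7] 23
0.55 [ 473.  -341.9] 27.0 18.8 [ 473.  -341.3   38. ] 24
```

Emit:
move_arm(moves=[[-0.0103,0.0576,0,0,0,0,100],[-0.0103,0.0576,0,0,0,0,100],[-0.0103,0.0576,0,0,0,0,100],[-0.0102,0.0577,0,0,0,0,100],[-0.0102,0.0576,0,0,0,0,100]])

```text
time: 14.82
eef_pos: [0.5784, -0.3399, 0.1253]
tcp_rot: [[1.0, -0.0, -0.002], [-0.0, -1.0, 0.002], [-0.002, -0.002, -1.0]]
wrist_force: [0.1, 0.0, -0.2]
width: 0.605
finger_force: 0.0
```

Emit:
move_arm(moves=[[0,0,0.05,0,0,0,100],[0,0,0.02,0,0,0,100],[0,0,0.0135,0,0,0,100],[0,0,0,0,0,0,100],[0,0,0,0,0,0,255]])

```text
time: 15.45
eef_pos: [0.5808, -0.3386, 0.045]
tcp_rot: [[1.0, 0.001, 0.002], [0.001, -1.0, -0.002], [0.002, 0.002, -1.0]]
wrist_force: [0.8, 0.0, 0.5]
width: 0.409
finger_force: 0.0
```

Emit:
move_arm(moves=[[0,0,0,0,0,0,255],[0,0,0,0,0,0,255],[0,0,0,0,0,0,255],[0,0,-0.02,0,0,0,255],[0,0,-0.06,0,0,0,255]])

```text
time: 16.08
eef_pos: [0.5768, -0.3366, 0.1196]
tcp_rot: [[1.0, -0.0, -0.008], [-0.0, -1.0, 0.007], [-0.008, -0.007, -1.0]]
wrist_force: [0.7, -0.6, -0.7]
width: 0.13
finger_force: 58.7
```

Emit:
move_arm(moves=[[0,0,0,0,0,0,255],[0,0,0,0,0,0,255]])

```text
time: 16.32
eef_pos: [0.5795, -0.3386, 0.124]
tcp_rot: [[1.0, -0.0, 0.0], [-0.0, -1.0, -0.0], [0.0, 0.0, -1.0]]
wrist_force: [0.2, 0.7, -1.1]
width: 0.131
finger_force: 58.7
```

```bash
python3 - <<'E'
from h import *
s,d=held()
E
```

```text
16.325 [ 0.5795 -0.3386  0.124 ] 0.13092926612599823 58.68342161178589 [ 0.18241083  0.68745545 -1.0936679 ]
0.79 [ 578.9 -339.9] 26.9 96.4 [ 580.1 -339.6  115.5] 818
0.76 [ 469.1 -342. ] 27.3 17.6 [ 473.2 -343.2   38.7] 342
```

Emit:
move_arm(moves=[[0.0044,-0.0593,0,0,0,0,255],[0.0044,-0.0593,0,0,0,0,255],[0.0044,-0.0593,0,0,0,0,255],[0.0045,-0.0593,0,0,0,0,255],[0.0045,-0.0593,0,0,0,0,255]])

```text
time: 17.05
eef_pos: [0.6006, -0.0401, 0.1216]
tcp_rot: [[1.0, -0.0, -0.003], [-0.0, -1.0, 0.001], [-0.003, -0.001, -1.0]]
wrist_force: [0.8, -0.5, -1.3]
width: 0.131
finger_force: 58.8
```

Emit:
move_arm(moves=[[0.0045,-0.0593,0,0,0,0,255],[0.0044,-0.0594,0,0,0,0,255],[0,0,0,0,0,0,255],[0,0,0.04,0,0,0,255],[0,0,0,0,0,0,255]])

```text
time: 17.68
eef_pos: [0.607, 0.0759, 0.0785]
tcp_rot: [[1.0, -0.001, -0.011], [-0.001, -1.0, 0.0], [-0.011, -0.0, -1.0]]
wrist_force: [0.1, 0.1, -0.9]
width: 0.13
finger_force: 58.8
```

Emit:
move_arm(moves=[[0,0,0,0,0,0,255]])

```text
time: 17.8
eef_pos: [0.6107, 0.0756, 0.0833]
tcp_rot: [[1.0, -0.001, -0.001], [-0.001, -1.0, -0.0], [-0.001, 0.0, -1.0]]
wrist_force: [0.4, 0.6, 0.6]
width: 0.132
finger_force: 58.8
```

```bash
python3 - <<'E'
from h import *
s,d=held(); print([r for r in rim('wrist',d,s,0.61,0.0755) if 22<r[2]<34])
E
```

```text
17.8 [0.6107 0.0756 0.0833] 0.13176231374840583 58.828890323638916 [0.42135343 0.5936545  0.62464103]
0.98 [513.3 -79. ] 23.5 36.2 [622.1  18.1 138.9] 7
0.74 [630.2 -52.1] 27.6 37.8 [630.9 -51.1  56.4] 923
0.63 [609.6  74.4] 27.1 55.8 [611.3  74.5  74.9] 830
[(np.float32(601.5), np.float32(75.0), np.float32(32.7)), (np.float32(629.0), np.float32(71.5), np.float32(28.3)), (np.float32(609.5), np.float32(76.5), np.float32(33.8)), (np.float32(585.0), np.float32(79.5), np.float32(25.2)), (np.float32(626.0), np.float32(88.0), np.float32(31.5)), (np.float32(618.5), np.float32(77.0), np.float32(27.2)), (np.float32(609.5), np.float32(76.5), np.float32(29.7)), (np.float32(580.5), np.float32(70.0), np.float32(25.0)), (np.float32(624.5), np.float32(85.0), np.float32(24.8)), (np.float32(591.0), np.float32(86.0), np.float32(23.4)), (np.float32(575.5), np.float32(81.0), np.float32(25.5)), (np.float32(621.5), np.float32(97.0), np.float32(24.9))]
```

Emit:
move_arm(moves=[[0,-0.0013,0.01,0,0,0,255],[0,0,0.006,0,0,0,255],[0,0,0,0,0,0,255],[0,0,0,0,0,0,255],[0,0,0,0,0,0,100]])

```text
time: 18.52
eef_pos: [0.6111, 0.0779, 0.0678]
tcp_rot: [[1.0, 0.0, 0.001], [0.0, -1.0, -0.0], [0.001, 0.0, -1.0]]
wrist_force: [-0.2, -0.3, 1.0]
width: 0.328
finger_force: 0.0
```

Emit:
move_arm(moves=[[0,0,0,0,0,0,100],[0,0,0,0,0,0,100],[0,0,-0.02,0,0,0,100],[0,0,-0.04,0,0,0,100],[0,0,0,0,0,0,100]])

```text
time: 19.15
eef_pos: [0.6141, 0.0778, 0.1334]
tcp_rot: [[1.0, 0.0, 0.01], [0.0, -1.0, -0.0], [0.01, 0.0, -1.0]]
wrist_force: [0.3, -0.9, 0.2]
width: 0.606
finger_force: 0.0
```

```bash
python3 - <<'E'
from h import *
s,d=held()
s,d=snap('top')
for x in lids('top',d,s,0.2): print(*x)
s,d=snap('scene')
for x in lids('scene',d,s,0.2): print(*x)
E
```

```text
19.15 [0.6141 0.0778 0.1334] 0.605642363946388 0.0 [ 0.25910806 -0.91524711  0.2000072 ]
0.87 [609.6  75.9] 26.9 37.9 [609.7  75.7  56.8] 449
0.82 [630.3 -52.5] 27.6 37.9 [630.6 -51.5  56.5] 534
0.58 [502.4 -73.5] 26.4 36.3 [625.   17.3 173.4] 13
0.87 [504.8 -72.5] 26.3 39.4 [506.  -72.9  59.6] 22
0.87 [ 472.7 -342.1] 27.3 18.7 [ 473.2 -341.4   38.7] 23
0.72 [603.2 467.4] 65.8 29.7 [0. 0. 0.] 0
0.7 [633.1 -51.5] 26.1 39.5 [633.2 -52.8  59.6] 21
0.62 [ 350.3 -226.5] 23.4 5.9 [ 349.5 -224.6   26.5] 6
0.66 [632.8 -48.3] 28.8 39.0 [633.7 -46.7  56.5] 22
0.62 [ 471.  -339.1] 27.8 18.7 [ 473.2 -337.3   37.6] 12
0.49 [613.4  79.4] 27.6 38.7 [612.8  82.1  56.3] 18
```

Emit:
move_arm(moves=[[-0.0177,0.0523,0,0,0,0,100],[-0.0177,0.0523,0,0,0,0,100],[-0.0177,0.0523,0,0,0,0,100],[-0.0177,0.0523,0,0,0,0,100],[-0.0177,0.0523,0,0,0,0,100]])

```text
time: 20.08
eef_pos: [0.5211, -0.1849, 0.1266]
tcp_rot: [[1.0, 0.0, -0.001], [0.0, -1.0, 0.001], [-0.001, -0.001, -1.0]]
wrist_force: [-0.1, 0.4, 0.1]
width: 0.611
finger_force: 0.0
```

Emit:
move_arm(moves=[[-0.0177,0.0523,0,0,0,0,100],[-0.0177,0.0523,0,0,0,0,100],[-0.0177,0.0522,0,0,0,0,100],[0,0,0,0,0,0,100],[0,0,0.05,0,0,0,100]])

```text
time: 20.7
eef_pos: [0.4716, -0.3433, 0.0807]
tcp_rot: [[1.0, -0.001, 0.007], [-0.001, -1.0, -0.007], [0.007, 0.007, -1.0]]
wrist_force: [0.4, 0.5, -0.6]
width: 0.607
finger_force: 0.0
```

Emit:
move_arm(moves=[[0,0,0.02,0,0,0,100],[0,0,0.014,0,0,0,100],[0,0,0,0,0,0,100],[0,0,0,0,0,0,255],[0,0,0,0,0,0,255]])

```text
time: 21.32
eef_pos: [0.47, -0.3411, 0.0448]
tcp_rot: [[1.0, 0.0, 0.002], [0.0, -1.0, -0.002], [0.002, 0.002, -1.0]]
wrist_force: [-0.2, 0.2, -1.0]
width: 0.189
finger_force: 0.0
```

Emit:
move_arm(moves=[[0,0,0,0,0,0,255],[0,0,0,0,0,0,255],[0,0,-0.02,0,0,0,255],[0,0,-0.06,0,0,0,255],[0,0,0,0,0,0,255]])

```text
time: 21.95
eef_pos: [0.4719, -0.3431, 0.1301]
tcp_rot: [[1.0, 0.0, 0.008], [0.0, -1.0, -0.009], [0.008, 0.009, -1.0]]
wrist_force: [0.9, 0.5, -1.0]
width: 0.131
finger_force: 58.7
```

Emit:
move_arm(moves=[[0,0,0,0,0,0,255]])

```text
time: 22.08
eef_pos: [0.469, -0.3402, 0.1238]
tcp_rot: [[1.0, 0.0, 0.0], [0.0, -1.0, -0.0], [0.0, 0.0, -1.0]]
wrist_force: [-0.8, 1.3, -1.4]
width: 0.13
finger_force: 58.7
```

```bash
python3 - <<'E'
from h import *
s,d=held()
E
```

```text
22.075 [ 0.469  -0.3402  0.1238] 0.1302269244747782 58.66190850734711 [-0.77193438  1.33279844 -1.37963461]
0.55 [ 468.1 -341.3] 27.0 96.5 [ 469.9 -341.2  115.6] 874
```

Emit:
move_arm(moves=[[0.0018,-0.0567,0,0,0,0,255],[0.0018,-0.0567,0,0,0,0,255],[0.0018,-0.0567,0,0,0,0,255],[0.0018,-0.0567,0,0,0,0,255],[0.0018,-0.0567,0,0,0,0,255]])

```text
time: 22.8
eef_pos: [0.4769, -0.0549, 0.1218]
tcp_rot: [[1.0, -0.001, -0.003], [-0.001, -1.0, 0.001], [-0.003, -0.001, -1.0]]
wrist_force: [1.1, -0.8, -0.2]
width: 0.133
finger_force: 58.7
```

Emit:
move_arm(moves=[[0.0017,-0.0567,0,0,0,0,255],[0.0017,-0.0568,0,0,0,0,255],[0,0,0,0,0,0,255],[0,0,0.04,0,0,0,255],[0,0,0,0,0,0,255]])

```text
time: 23.42
eef_pos: [0.4781, 0.0562, 0.0796]
tcp_rot: [[1.0, -0.001, -0.01], [-0.001, -1.0, 0.001], [-0.01, -0.001, -1.0]]
wrist_force: [-0.2, -0.6, -0.7]
width: 0.128
finger_force: 58.8
```

Emit:
move_arm(moves=[[0,0,0,0,0,0,255]])

```text
time: 23.55
eef_pos: [0.4816, 0.0558, 0.0835]
tcp_rot: [[1.0, -0.001, -0.001], [-0.001, -1.0, -0.0], [-0.001, 0.0, -1.0]]
wrist_force: [0.3, 0.9, -0.1]
width: 0.132
finger_force: 58.8
```

```bash
python3 - <<'E'
from h import *
s,d=held(); print([r for r in rim('wrist',d,s,0.481,0.0555) if 22<r[2]<34])
E
```

```text
23.55 [0.4816 0.0558 0.0835] 0.13175153624144978 58.808940052986145 [ 0.33639883  0.85126935 -0.11090145]
0.94 [595.5  75.8] 22.6 36.3 [0. 0. 0.] 0
0.91 [480.7  54.6] 27.0 56.2 [482.3  54.7  75.3] 871
0.76 [501.6 -72.8] 27.6 37.7 [503.2 -71.3  56.3] 929
[(np.float32(468.5), np.float32(56.0), np.float32(32.5)), (np.float32(468.5), np.float32(50.5), np.float32(28.3)), (np.float32(481.5), np.float32(56.0), np.float32(33.7)), (np.float32(481.5), np.float32(56.0), np.float32(29.4)), (np.float32(449.5), np.float32(48.5), np.float32(24.8)), (np.float32(474.0), np.float32(70.5), np.float32(24.7)), (np.float32(461.0), np.float32(66.0), np.float32(28.6)), (np.float32(453.0), np.float32(62.0), np.float32(28.1)), (np.float32(447.0), np.float32(61.5), np.float32(25.1))]
```

Emit:
move_arm(moves=[[0,-0.0012,0.01,0,0,0,255],[0,0,0.006,0,0,0,255],[0,0,0,0,0,0,255],[0,0,0,0,0,0,255],[0,0,0,0,0,0,100]])

```text
time: 24.28
eef_pos: [0.4818, 0.0578, 0.0676]
tcp_rot: [[1.0, 0.0, 0.0], [0.0, -1.0, 0.0], [0.0, -0.0, -1.0]]
wrist_force: [0.0, 0.3, 0.0]
width: 0.332
finger_force: 0.0
```

Emit:
move_arm(moves=[[0,0,0,0,0,0,100],[0,0,0,0,0,0,100],[0,0,-0.02,0,0,0,100],[0,0,-0.04,0,0,0,100],[0,0,0,0,0,0,100]])

```text
time: 24.9
eef_pos: [0.4842, 0.0576, 0.131]
tcp_rot: [[1.0, 0.0, 0.008], [0.0, -1.0, -0.001], [0.008, 0.001, -1.0]]
wrist_force: [-0.3, 0.7, -0.4]
width: 0.607
finger_force: 0.0
```

```bash
python3 - <<'E'
from h import *
s,d=held()
E
```

```text
24.9 [0.4842 0.0576 0.131 ] 0.6067481687643299 0.0 [-0.32522573  0.66340738 -0.3965205 ]
0.85 [610.3 -52. ] 18.5 37.3 [0. 0. 0.] 0
0.79 [608.1  76. ] 26.9 36.8 [603.3  75.5  56.1] 180
0.7 [480.8  55.4] 27.1 37.8 [482.5  53.9  56.8] 451
0.57 [501.4 -72.8] 27.5 37.7 [502.9 -71.7  56.5] 553
0.48 [609.  254.3] 11.5 10.8 [0. 0. 0.] 0
```

Emit:
move_arm(moves=[[0.01,-0.0416,-0.02,0,0,0,50],[0.01,-0.0416,-0.02,0,0,0,50],[0.01,-0.0416,-0.02,0,0,0,50],[0.01,-0.0416,-0.02,0,0,0,50],[0.01,-0.0416,-0.02,0,0,0,50]])

```text
time: 25.62
eef_pos: [0.531, 0.2669, 0.2259]
tcp_rot: [[1.0, -0.0, -0.003], [-0.0, -1.0, -0.001], [-0.003, 0.001, -1.0]]
wrist_force: [0.1, 0.1, 0.1]
width: 0.801
finger_force: 0.0
```

Emit:
move_arm(moves=[[0,0,0,0,0,0,50],[0,0,0,0,0,0,50]])

```text
time: 25.88
eef_pos: [0.5306, 0.2652, 0.2252]
tcp_rot: [[1.0, 0.0, -0.004], [0.0, -1.0, -0.002], [-0.004, 0.002, -1.0]]
wrist_force: [-0.1, -0.6, -0.5]
width: 0.803
finger_force: 0.0
```

```bash
python3 - <<'E'
from h import *
s,d=held(); save('w7.png',d['image'])
for n in ['pusher','dish','key0_top','key1_top','key2_top']:
    R,t=pose('wrist',d,s)
    for m in mark_of('wrist',n):
        if m['score']>.3: print(n,round(m['score'],2),R@np.array(m['xyz'])+t)
m=trace('wrist','pusher')[0]; P=cloud('wrist',d,s,m['pixels'])
T=P[P[:,2]>.07]; print(m['score'],np.percentile(P[:,2],99),T.mean(0),cv2.minEnclosingCircle(T[:,:2].astype(np.float32)*1000))
m=trace('wrist','dish')[0]; P=cloud('wrist',d,s,m['pixels'])
T=P[(P[:,2]>.007)&(P[:,2]<.013)]; print(m['score'],cv2.minEnclosingCircle(T[:,:2].astype(np.float32)*1000))
E
```

```text
25.875 [0.5306 0.2652 0.2252] 0.8028999228634759 0.0 [-0.05816942 -0.61292048 -0.48967792]
0.89 [610.   76.5] 27.5 37.5 [608.6  77.8  56.3] 317
0.61 [480.9  55.6] 27.6 38.0 [483.   55.8  56.1] 232
0.53 [497.7 -55.4] 13.7 26.3 [0. 0. 0.] 0
0.46 [550.7  27.3] 131.0 25.4 [556.3  10.7  50.3] 3739
pusher 0.81 [0.61910301 0.26328728 0.00413314]
dish 0.41 [0.62273501 0.26749184 0.00399087]
key0_top 0.56 [0.43998244 0.31900079 0.04176669]
key1_top 0.55 [0.4382408  0.27239847 0.04178229]
0.69 0.08453066133997583 [0.6193251  0.26476308 0.08303809] ((619.3407592773438, 264.7630615234375), 11.881692886352539)
0.56 ((615.1604614257812, 266.87335205078125), 33.981910705566406)
```

View pics/w7.png

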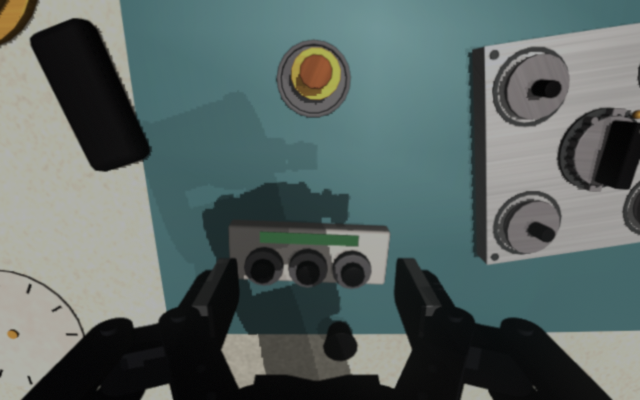

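The view shows the pusher at (315,72) in the dish at (313,78) and the keys at (263,265), (308,267) and (352,268). All four lids are on their balls. Grip the pusher.

Emit:
move_arm(moves=[[0.045,0,0.01,0,0,0,70],[0.0435,-0.0005,0.03,0,0,0,70],[0,0,0,0,0,0,70],[0,0,0.05,0,0,0,70],[0,0,0.04,0,0,0,70]])

```text
time: 26.95
eef_pos: [0.6198, 0.2665, 0.0975]
tcp_rot: [[1.0, 0.0, 0.001], [0.0, -1.0, 0.0], [0.001, -0.0, -1.0]]
wrist_force: [0.3, -0.4, -0.3]
width: 0.726
finger_force: 0.0
```

Emit:
move_arm(moves=[[0,0,0.026,0,0,0,70],[0,0,0.01,0,0,0,70],[0,0,0,0,0,0,70],[0,0,0,0,0,0,70]])

```text
time: 27.45
eef_pos: [0.6213, 0.2667, 0.0637]
tcp_rot: [[1.0, 0.0, 0.003], [0.0, -1.0, 0.001], [0.003, -0.001, -1.0]]
wrist_force: [0.4, 0.2, 0.6]
width: 0.725
finger_force: 0.0
```

Emit:
move_arm(moves=[[0,0,0,0,0,0,255],[0,0,0,0,0,0,255],[0,0,0,0,0,0,255],[0,0,0,0,0,0,255]])

```text
time: 27.95
eef_pos: [0.6206, 0.2663, 0.0624]
tcp_rot: [[1.0, -0.0, 0.001], [-0.0, -1.0, 0.0], [0.001, -0.0, -1.0]]
wrist_force: [-0.6, -2.0, 4.2]
width: 0.262
finger_force: 58.6
```

Emit:
move_arm(moves=[[0,0,-0.02,0,0,0,255],[0,0,-0.06,0,0,0,255],[0,0,-0.06,0,0,0,255],[0,0,0,0,0,0,255],[0,0,0,0,0,0,255]])

```text
time: 28.58
eef_pos: [0.6194, 0.2662, 0.2009]
tcp_rot: [[1.0, 0.0, -0.001], [0.0, -1.0, -0.0], [-0.001, 0.0, -1.0]]
wrist_force: [-0.7, 1.0, -3.4]
width: 0.261
finger_force: 59.2
```

```bash
python3 - <<'E'
from h import *
s,d=held(); save('w8.png',d['image'])
m=trace('wrist','pusher')[0]; P=cloud('wrist',d,s,m['pixels']); print(m['score'],np.percentile(P,[1,50,99],axis=0))
z=P[:,2]; h,e=np.histogram(z,bins=20); print(h,np.round(e,4))
E
```

```text
28.575 [0.6194 0.2662 0.2009] 0.26110059255154866 59.20367896556854 [-0.65659364  0.98945416 -3.35211393]
0.8 [481.6  55.6] 27.9 37.9 [483.5  55.5  55.9] 224
0.79 [498.  -49.7] 14.1 32.2 [0. 0. 0.] 0
0.7 [609.7  76.6] 27.2 37.9 [609.3  77.6  56.3] 295
0.81 [[0.60728529 0.24898071 0.14319868]
 [0.6275123  0.26497648 0.20686555]
 [0.63815668 0.28086088 0.22271598]]
[  36    3   21   13    0    0    0    0    0    0    0    0   65  585
    0 1873  579  733  911 3888] [-0.001   0.0102  0.0214  0.0327  0.0439  0.0551  0.0663  0.0776  0.0888
  0.1     0.1113  0.1225  0.1337  0.145   0.1562  0.1674  0.1786  0.1899
  0.2011  0.2123  0.2236]
```

View pics/w8.png

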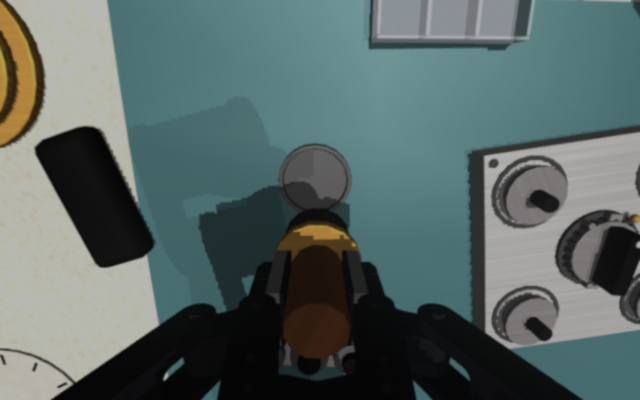

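The pusher is held upright, gripped just above the collar (dish empty at (315,177)). Move over lid C and press.

Emit:
move_arm(moves=[[-0.0024,0.047,0.01,0,0,0,255],[-0.0024,0.047,0.01,0,0,0,255],[-0.0024,0.0471,0.01,0,0,0,255],[-0.0024,0.0471,0.01,0,0,0,255],[0,0,0,0,0,0,255]])

```text
time: 29.35
eef_pos: [0.6087, 0.0751, 0.158]
tcp_rot: [[1.0, -0.004, -0.006], [-0.004, -1.0, -0.0], [-0.006, 0.0, -1.0]]
wrist_force: [-0.5, 0.4, -2.8]
width: 0.266
finger_force: 59.4
```

Emit:
move_arm(moves=[[0,0,0.03,0,0,0,255],[0,0,0.01,0,0,0,255],[0,0,0,0,0,0,255],[0,0,0,0,0,0,255]])

```text
time: 29.85
eef_pos: [0.6111, 0.0785, 0.1222]
tcp_rot: [[1.0, 0.001, 0.001], [0.001, -1.0, 0.0], [0.001, -0.0, -1.0]]
wrist_force: [-0.0, 0.3, -3.1]
width: 0.263
finger_force: 59.5
```

Emit:
move_arm(moves=[[0,0,0.003,0,0,0,255],[0,0,0.003,0,0,0,255],[0,0,0,0,0,0,255]])

```text
time: 30.22
eef_pos: [0.6108, 0.0781, 0.1159]
tcp_rot: [[1.0, -0.0, 0.001], [-0.0, -1.0, 0.0], [0.001, -0.0, -1.0]]
wrist_force: [0.2, 0.6, 0.0]
width: 0.265
finger_force: 59.9
```

Emit:
move_arm(moves=[[0,0,0.003,0,0,0,255],[0,0,0.003,0,0,0,255],[0,0,0,0,0,0,255]])

```text
time: 30.6
eef_pos: [0.6105, 0.078, 0.1093]
tcp_rot: [[1.0, -0.0, -0.0], [-0.0, -1.0, -0.0], [-0.0, 0.0, -1.0]]
wrist_force: [-0.7, -0.3, 1.1]
width: 0.263
finger_force: 60.3
```

Emit:
move_arm(moves=[[0,0,0.002,0,0,0,255],[0,0,0.002,0,0,0,255],[0,0,0,0,0,0,255]])

```text
time: 30.98
eef_pos: [0.6111, 0.078, 0.1092]
tcp_rot: [[1.0, 0.0, -0.0], [0.0, -1.0, -0.0], [-0.0, 0.0, -1.0]]
wrist_force: [-7.9, 0.2, 16.1]
width: 0.262
finger_force: 61.4
```

```bash
python3 - <<'E'
from h import *
s,d=held()
E
```

```text
30.975 [0.6111 0.078  0.1092] 0.2618671093708677 61.40748381614685 [-7.93476452  0.21672886 16.09497967]
0.98 [501.8  64.2] 14.0 36.0 [0. 0. 0.] 0
0.92 [506.  -76.2] 26.8 36.5 [622.5  23.  157.1] 13
0.85 [608.5  74.3] 27.6 30.2 [624.1  71.6  58.7] 11
0.63 [630.4 -52.1] 27.7 37.8 [630.8 -51.4  56.3] 696
```

Lid C is home (flange 30 mm, force 16 N). Next lid D.

Emit:
move_arm(moves=[[0,0,-0.045,0,0,0,255],[0.0067,0.0428,0,0,0,0,255],[0.0067,0.0428,0,0,0,0,255],[0.0066,0.0429,0,0,0,0,255],[0,0,0,0,0,0,255]])

```text
time: 31.7
eef_pos: [0.6304, -0.0534, 0.1494]
tcp_rot: [[1.0, -0.004, -0.001], [-0.004, -1.0, -0.0], [-0.001, 0.0, -1.0]]
wrist_force: [-1.4, 0.1, -2.3]
width: 0.269
finger_force: 59.6
```

Emit:
move_arm(moves=[[0,0,0.025,0,0,0,255],[0,0,0.006,0,0,0,255],[0,0,0,0,0,0,255],[0,0,0.003,0,0,0,255],[0,0,0,0,0,0,255]])

```text
time: 32.33
eef_pos: [0.6309, -0.0502, 0.117]
tcp_rot: [[1.0, 0.0, 0.001], [0.0, -1.0, -0.0], [0.001, 0.0, -1.0]]
wrist_force: [-0.0, -0.2, -2.2]
width: 0.268
finger_force: 59.9
```

Emit:
move_arm(moves=[[0,0,0.003,0,0,0,255],[0,0,0.003,0,0,0,255],[0,0,0.003,0,0,0,255],[0,0,0.002,0,0,0,255],[0,0,0,0,0,0,255]])

```text
time: 32.95
eef_pos: [0.6312, -0.0507, 0.1092]
tcp_rot: [[1.0, 0.0, -0.0], [0.0, -1.0, -0.0], [-0.0, 0.0, -1.0]]
wrist_force: [-6.2, 1.2, 14.7]
width: 0.263
finger_force: 61.7
```

```bash
python3 - <<'E'
from h import *
s,d=held()
E
```

```text
32.95 [ 0.6312 -0.0507  0.1092] 0.2632814848674996 61.67505383491516 [-6.21263318  1.22408066 14.70721683]
0.94 [630.8 -52. ] 26.7 30.3 [0. 0. 0.] 0
0.76 [607.9  76. ] 29.0 30.4 [610.3  73.2  49.1] 562
0.64 [564.8  -3.2] 33.5 38.6 [560.4   5.8  59.3] 37
0.6 [521.4 -64.5] 14.9 35.8 [640.5 -54.3 160.4] 4
```

Emit:
move_arm(moves=[[0,0,-0.045,0,0,0,255],[-0.0431,0.007,0,0,0,0,255],[-0.0431,0.007,0,0,0,0,255],[-0.0431,0.0069,0,0,0,0,255],[0,0,0,0,0,0,255]])

```text
time: 33.67
eef_pos: [0.4973, -0.0708, 0.1481]
tcp_rot: [[1.0, -0.001, -0.005], [-0.001, -1.0, 0.002], [-0.005, -0.002, -1.0]]
wrist_force: [0.3, -0.6, -2.8]
width: 0.258
finger_force: 59.9
```

Emit:
move_arm(moves=[[0,0,0.025,0,0,0,255],[0,0,0.006,0,0,0,255],[0,0,0,0,0,0,255],[0,0,0.003,0,0,0,255],[0,0,0,0,0,0,255]])

```text
time: 34.3
eef_pos: [0.5019, -0.0715, 0.117]
tcp_rot: [[1.0, 0.0, 0.001], [0.0, -1.0, -0.0], [0.001, 0.0, -1.0]]
wrist_force: [-1.0, -0.1, -2.2]
width: 0.263
finger_force: 59.9
```

Emit:
move_arm(moves=[[0,0,0.003,0,0,0,255],[0,0,0.003,0,0,0,255],[0,0,0.003,0,0,0,255],[0,0,0.002,0,0,0,255],[0,0,0,0,0,0,255]])

```text
time: 34.92
eef_pos: [0.5019, -0.0715, 0.1091]
tcp_rot: [[1.0, 0.0, -0.001], [0.0, -1.0, 0.0], [-0.001, -0.0, -1.0]]
wrist_force: [-8.3, 2.7, 18.9]
width: 0.268
finger_force: 62.1
```

```bash
python3 - <<'E'
from h import *
s,d=held()
E
```

```text
34.925 [ 0.5019 -0.0715  0.1091] 0.2684928389650848 62.05890655517578 [-8.27689276  2.74150592 18.93064227]
0.94 [608.4  74.4] 27.1 30.4 [608.4  72.2  49. ] 846
0.93 [501.3 -72.4] 26.8 30.3 [513.2 -79.1  51.4] 2
0.6 [622.2 -52.1] 25.6 30.2 [0. 0. 0.] 0
```

Emit:
move_arm(moves=[[0,0,-0.045,0,0,0,255],[-0.0067,-0.043,0,0,0,0,255],[-0.0067,-0.043,0,0,0,0,255],[-0.0066,-0.0429,0,0,0,0,255],[0,0,0,0,0,0,255]])

```text
time: 35.65
eef_pos: [0.4798, 0.0598, 0.1494]
tcp_rot: [[1.0, 0.004, -0.002], [0.004, -1.0, 0.0], [-0.002, -0.0, -1.0]]
wrist_force: [0.4, -1.2, -2.7]
width: 0.268
finger_force: 60.0
```

Emit:
move_arm(moves=[[0,0,0.025,0,0,0,255],[0,0,0.006,0,0,0,255],[0,0,0,0,0,0,255],[0,0,0.003,0,0,0,255],[0,0,0,0,0,0,255]])

```text
time: 36.28
eef_pos: [0.4817, 0.0573, 0.117]
tcp_rot: [[1.0, -0.0, 0.001], [-0.0, -1.0, -0.0], [0.001, 0.0, -1.0]]
wrist_force: [-0.1, -0.5, -2.2]
width: 0.264
finger_force: 60.0
```

Emit:
move_arm(moves=[[0,0,0.003,0,0,0,255],[0,0,0.003,0,0,0,255],[0,0,0.003,0,0,0,255],[0,0,0.002,0,0,0,255],[0,0,0,0,0,0,255]])

```text
time: 36.9
eef_pos: [0.482, 0.0579, 0.1091]
tcp_rot: [[1.0, 0.0, -0.001], [0.0, -1.0, 0.0], [-0.001, -0.0, -1.0]]
wrist_force: [-8.3, 1.8, 20.2]
width: 0.266
finger_force: 62.5
```

```bash
python3 - <<'E'
from h import *
s,d=held()
E
```

```text
36.9 [0.482  0.0579 0.1091] 0.26593010011528995 62.47536063194275 [-8.28728743  1.78969617 20.21927171]
0.83 [501.6 -72.4] 27.8 30.4 [501.8 -70.5  49.1] 659
0.58 [481.5  55.8] 27.3 30.3 [494.6  56.5  56.1] 33
0.57 [604.2 -50.2] 5.4 28.2 [0. 0. 0.] 0
```

All four lids are home (flange 30.3 mm each). Return the pusher to the dish.

Emit:
move_arm(moves=[[0,0,-0.045,0,0,0,255],[0.0273,-0.042,0,0,0,0,255],[0.0273,-0.042,0,0,0,0,255],[0.0273,-0.042,0,0,0,0,255],[0.0273,-0.042,0,0,0,0,255]])

```text
time: 37.62
eef_pos: [0.5906, 0.2269, 0.1491]
tcp_rot: [[1.0, 0.0, -0.001], [0.0, -1.0, -0.001], [-0.001, 0.001, -1.0]]
wrist_force: [0.3, -0.3, -1.9]
width: 0.262
finger_force: 60.2
```

Emit:
move_arm(moves=[[0.0273,-0.0421,0,0,0,0,255],[0,0,0,0,0,0,255],[0,0,0.04,0,0,0,255],[0,0,0.03,0,0,0,255],[0,0,0,0,0,0,255]])

```text
time: 38.25
eef_pos: [0.6142, 0.2661, 0.0757]
tcp_rot: [[1.0, -0.0, -0.009], [-0.0, -1.0, -0.003], [-0.009, 0.003, -1.0]]
wrist_force: [-0.3, 0.7, -2.2]
width: 0.262
finger_force: 60.3
```

```bash
python3 - <<'E'
from h import *
s,d=held()
for n in ['pusher','dish']:
    R,t=pose('wrist',d,s)
    for m in mark_of('wrist',n):
        if m['score']>.3: print(n,round(m['score'],2),R@np.array(m['xyz'])+t)
m=trace('wrist','dish')[0]; P=cloud('wrist',d,s,m['pixels'])
T=P[(P[:,2]>.007)&(P[:,2]<.013)]; print(m['score'],cv2.minEnclosingCircle(T[:,:2].astype(np.float32)*1000))
E
```

```text
38.25 [0.6142 0.2661 0.0757] 0.26194616133375515 60.25941252708435 [-0.25241489  0.65428259 -2.24755143]
0.82 [606.4  89.6] 22.0 29.9 [0. 0. 0.] 0
0.5 [504.2  65.5] 10.2 28.3 [0. 0. 0.] 0
pusher 0.83 [0.61681952 0.26314335 0.01906662]
dish 0.69 [0.61163434 0.26319723 0.00097792]
0.76 ((615.347412109375, 266.6545715332031), 33.91534423828125)
```

Emit:
move_arm(moves=[[0,0,0.01,0,0,0,255],[0,0,0.0075,0,0,0,255],[0,0,0,0,0,0,255],[0,0,0,0,0,0,255],[0,0,0,0,0,0,70]])

```text
time: 39.12
eef_pos: [0.6179, 0.2677, 0.0631]
tcp_rot: [[1.0, 0.0, 0.0], [0.0, -1.0, 0.0], [0.0, -0.0, -1.0]]
wrist_force: [-0.7, 0.5, 0.8]
width: 0.463
finger_force: 0.0
```

Emit:
move_arm(moves=[[0,0,0,0,0,0,70],[0,0,0,0,0,0,70],[0,0,-0.02,0,0,0,70],[0,0,-0.04,0,0,0,70],[0,0,-0.04,0,0,0,70]])

```text
time: 39.75
eef_pos: [0.6179, 0.2677, 0.1655]
tcp_rot: [[1.0, -0.0, 0.001], [-0.0, -1.0, 0.0], [0.001, -0.0, -1.0]]
wrist_force: [0.5, -0.3, 0.2]
width: 0.729
finger_force: 0.0
```

Emit:
move_arm(moves=[[-0.0124,0.0529,0,0,0,0,100],[-0.0124,0.0529,0,0,0,0,100],[-0.0124,0.0529,0,0,0,0,100],[-0.0124,0.0529,0,0,0,0,100],[-0.0124,0.053,0,0,0,0,100]])

```text
time: 40.38
eef_pos: [0.5558, 0.0014, 0.1649]
tcp_rot: [[1.0, 0.0, 0.003], [0.0, -1.0, -0.001], [0.003, 0.001, -1.0]]
wrist_force: [0.7, 0.3, 0.5]
width: 0.608
finger_force: 0.0
```

Emit:
move_arm(moves=[[0,0,0,0,0,3.5,100],[0,0,0.03,0,0,0,100],[0,0,0,0,0,0,100],[0,0,0,0,0,0,100]])

```text
time: 40.88
eef_pos: [0.5563, 0.0031, 0.1344]
tcp_rot: [[0.998, -0.061, 0.002], [-0.061, -0.998, -0.0], [0.002, 0.0, -1.0]]
wrist_force: [0.5, 0.3, 0.5]
width: 0.61
finger_force: 0.0
```

```bash
python3 - <<'E'
from h import *
s,d=held(); save('w9.png',d['image'])
for m in trace('wrist','ring_grip'):
    P=cloud('wrist',d,s,m['pixels']); B=P[(P[:,2]>0.062)&(P[:,2]<0.07)]
    if len(B)>50: print(m['score'],B.mean(0),cv2.minAreaRect(B[:,:2].astype(np.float32)*1000))
s,d=snap('scene'); R,t=pose('scene',d,s)
for n in ['pusher','dish']:
    for m in mark_of('scene',n): print(n,m['score'],R@np.array(m['xyz'])+t)
for n in ['pusher']:
    P=cloud('scene',d,s,trace('scene',n)[0]['pixels']); print(np.percentile(P,[2,98],axis=0))
E
```

```text
40.875 [0.5563 0.0031 0.1344] 0.6101233117670305 0.0 [0.45683698 0.3106909  0.54233456]
0.97 [500.6 -73.9] 28.5 30.4 [504.5 -70.8  51.1] 385
0.88 [479.6  48.7] 27.4 30.4 [489.3  47.7  57.8] 95
0.85 [630.4 -51.9] 26.9 30.3 [630.6 -51.   49.8] 548
0.68 [608.7  75.5] 27.8 30.4 [609.4  73.9  49.5] 501
0.51 [428.9 269.6] 13.9 35.9 [0. 0. 0.] 0
0.76 [0.55724661 0.00105988 0.06517077] ((555.6519775390625, 1.0910816192626953), (13.983948707580566, 56.090431213378906), 87.0472640991211)
pusher 0.84 [0.62007785 0.2675177  0.00354691]
pusher 0.58 [ 0.55709743  0.00571229 -0.00339972]
dish 0.72 [ 0.61303447  0.26749565 -0.00265633]
[[0.59576848 0.24799237 0.00388987]
 [0.63610653 0.28879012 0.08532135]]
```

View pics/w9.png

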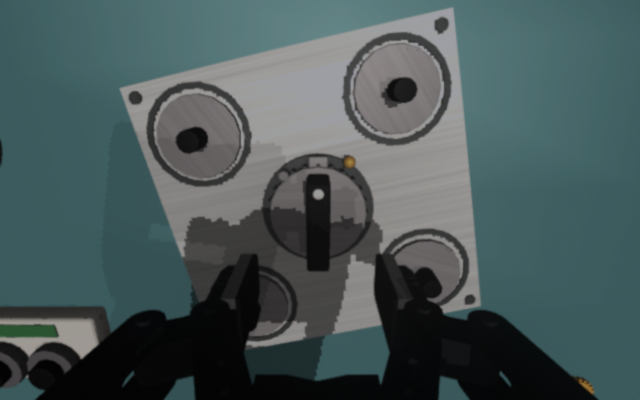

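The view shows the bar at (318,222) between the fingers and all lids home. Joint 6 would run out of range turning from here, so I first turn the tool half a turn the other way.

Emit:
move_arm(moves=[[0,0.001,0,0,0,-10.7,100],[0,0,0,0,0,-10.7,100],[0,0,0,0,0,-10.7,100],[0,0,0,0,0,-10.7,100],[0,0,0,0,0,-10.7,100]])

```text
time: 41.85
eef_pos: [0.5557, 0.0021, 0.133]
tcp_rot: [[0.638, 0.77, 0.0], [0.77, -0.638, -0.0], [0.0, 0.0, -1.0]]
wrist_force: [-0.5, 0.2, -0.1]
width: 0.605
finger_force: 0.0
```

Emit:
move_arm(moves=[[0,0,0,0,0,-10.7,100],[0,0,0,0,0,-10.7,100],[0,0,0,0,0,-10.7,100],[0,0,0,0,0,-10.7,100],[0,0,0,0,0,-10.7,100]])

```text
time: 42.48
eef_pos: [0.5557, 0.0021, 0.133]
tcp_rot: [[-0.24, 0.971, -0.0], [0.971, 0.24, 0.0], [0.0, -0.0, -1.0]]
wrist_force: [0.1, 0.3, 0.1]
width: 0.608
finger_force: 0.0
```

Emit:
move_arm(moves=[[0,0,0,0,0,-10.7,100],[0,0,0,0,0,-10.7,100],[0,0,0,0,0,-10.7,100],[0,0,0,0,0,-10.7,100],[0,0,0,0,0,-10.7,100]])

```text
time: 43.1
eef_pos: [0.5557, 0.0021, 0.133]
tcp_rot: [[-0.923, 0.385, 0.0], [0.385, 0.923, -0.0], [-0.0, -0.0, -1.0]]
wrist_force: [0.1, -0.6, -0.6]
width: 0.605
finger_force: 0.0
```

Emit:
move_arm(moves=[[0,0,0,0,0,-10.7,100],[0,0,0,0,0,-8.8,100],[0,0,0,0,0,0,100],[0,0,0,0,0,0,100]])

```text
time: 43.6
eef_pos: [0.5557, 0.0021, 0.1329]
tcp_rot: [[-0.998, 0.063, 0.0], [0.063, 0.998, 0.0], [-0.0, 0.0, -1.0]]
wrist_force: [-1.4, -0.1, -0.6]
width: 0.61
finger_force: 0.0
```

```bash
python3 - <<'E'
from h import *
s=env.observe(); print(s['eef_pos'],s['tcp_rot'],s['joint_positions'])
E
```

```text
[0.55565262 0.00208715 0.13293862] [[-9.97996172e-01  6.32743201e-02  1.61271827e-05]
 [ 6.32743206e-02  9.97996172e-01  3.22681748e-05]
 [-1.40531197e-05  3.32239514e-05 -9.99999999e-01]] [-1.78858242e-01  1.57799083e-01  1.96458386e+00  4.06516310e-05
  1.01919958e+00 -1.68635925e+00]
```

Emit:
move_arm(moves=[[0,0,0.05,0,0,0,100],[0,0,0.0165,0,0,0,100],[0,0,0,0,0,0,100],[0,0,0,0,0,0,100],[0,0,0,0,0,0,255]])

```text
time: 44.22
eef_pos: [0.5569, 0.0019, 0.0681]
tcp_rot: [[-0.998, 0.061, 0.003], [0.061, 0.998, -0.001], [-0.003, -0.0, -1.0]]
wrist_force: [0.6, 0.0, -0.0]
width: 0.414
finger_force: 0.0
```

Emit:
move_arm(moves=[[0,0,0,0,0,0,255],[0,0,0,0,0,0,255],[0,0,0,0,0,0,255],[0,0,0,0,0,5,255],[0,0,0,0,0,5,255]])

```text
time: 44.85
eef_pos: [0.5564, 0.0021, 0.0677]
tcp_rot: [[-0.972, 0.236, 0.001], [0.236, 0.972, -0.0], [-0.001, 0.0, -1.0]]
wrist_force: [-1.4, 0.4, 6.3]
width: 0.151
finger_force: 59.6
```

Emit:
move_arm(moves=[[0,0,0,0,0,9,255],[0,0,0,0,0,9,255],[0,0,0,0,0,9,255],[0,0,0,0,0,9,255],[0,0,0,0,0,9,255]])

```text
time: 45.48
eef_pos: [0.5562, 0.002, 0.0676]
tcp_rot: [[-0.519, 0.855, 0.001], [0.855, 0.519, -0.001], [-0.001, 0.001, -1.0]]
wrist_force: [-2.0, 0.5, 7.0]
width: 0.153
finger_force: 59.7
```

Emit:
move_arm(moves=[[0,0,0,0,0,8,255],[0,0,0,0,0,7,255],[0,0,0,0,0,6,255],[0,0,0,0,0,4,255],[0,0,0,0,0,0,255]])

```text
time: 46.1
eef_pos: [0.5561, 0.002, 0.0676]
tcp_rot: [[-0.121, 0.993, 0.0], [0.993, 0.121, -0.002], [-0.002, 0.0, -1.0]]
wrist_force: [-1.5, 1.1, 6.5]
width: 0.148
finger_force: 64.8
```

```bash
python3 - <<'E'
from h import *
s=env.observe(); R=s['tcp_rot']; print(s['eef_pos'],np.degrees(np.arctan2(-R[1,0],-R[0,0])),s['moment'],s['wrist_force'],s['width'])
E
```

```text
[0.55606139 0.00195692 0.06763886] -83.07238969511741 [0.21146551 0.36051694 1.25737034] [-1.5336353   1.09190938  6.515168  ] 0.14833833548787084
```

Emit:
move_arm(moves=[[0,0,0,0,0,0,100],[0,0,0,0,0,0,100],[0,0,0,0,0,0,100],[0,0,-0.04,0,0,0,100],[0,0,-0.06,0,0,0,100]])

```text
time: 46.72
eef_pos: [0.5538, 0.0022, 0.1647]
tcp_rot: [[-0.113, 0.994, -0.006], [0.994, 0.113, 0.001], [0.002, -0.006, -1.0]]
wrist_force: [0.4, 0.1, 0.1]
width: 0.607
finger_force: 0.0
```

Emit:
move_arm(moves=[[0,0,0,0,0,6.4,100],[0,0,0,0,0,0,100],[0,0,0,0,0,0,100]])

```text
time: 47.1
eef_pos: [0.5547, 0.0022, 0.165]
tcp_rot: [[-0.003, 1.0, -0.003], [1.0, 0.003, 0.0], [0.001, -0.003, -1.0]]
wrist_force: [0.4, -0.0, -0.9]
width: 0.612
finger_force: 0.0
```

```bash
python3 - <<'E'
from h import *
s,d=held(); print(s['tcp_rot']); save('w10.png',d['image'])
for m in trace('wrist','ring_grip'):
    P=cloud('wrist',d,s,m['pixels']); B=P[(P[:,2]>0.062)&(P[:,2]<0.07)]
    if len(B)>50:
        e,V=np.linalg.eigh(np.cov(B[:,:2].T)); print(m['score'],B.mean(0),np.degrees(np.arctan2(V[1,1],V[0,1]))%180,cv2.minAreaRect(B[:,:2].astype(np.float32)*1000))
R,t=pose('wrist',d,s)
for n in ['key0_top','key1_top','key2_top']:
    for m in mark_of('wrist',n): print(n,m['score'],R@np.array(m['xyz'])+t)
E
```

```text
47.1 [0.5547 0.0022 0.165 ] 0.6119742812842635 0.0 [ 0.39101678 -0.00101584 -0.91663102]
0.91 [630.6 -51.1] 26.7 30.3 [629.3 -48.1  51.6] 242
0.87 [609.5  74.4] 27.6 30.2 [608.1  75.3  49.8] 408
0.77 [501.6 -71.6] 26.7 30.2 [516.5   8.4 153.6] 1
0.7 [480.9  54.8] 28.1 30.3 [482.4  55.7  49.7] 394
0.62 [555.3   1.5] 147.8 25.5 [555.8   3.5  47.7] 5346
[[-3.02586058e-03  9.99992100e-01 -2.57758360e-03]
 [ 9.99995295e-01  3.02714706e-03  4.95348109e-04]
 [ 5.03146920e-04 -2.57607262e-03 -9.99996555e-01]]
0.78 [0.55538909 0.00298212 0.06507177] 99.03449201378157 ((555.4917602539062, 1.5934162139892578), (14.026769638061523, 55.96193313598633), 9.124286651611328)
```

The ring is locked (bar at 99.0°, 90° from its zero direction). On to the keys.

Emit:
move_arm(moves=[[0.047,-0.03,0,0,0,0,255],[0.047,-0.03,0,0,0,0,255],[0.047,-0.03,0,0,0,0,255],[0.047,-0.03,0,0,0,0,255],[0,0,0,0,0,0,255]])

```text
time: 48.02
eef_pos: [0.4331, 0.1922, 0.1661]
tcp_rot: [[-0.007, 1.0, -0.001], [1.0, 0.007, 0.0], [0.0, -0.001, -1.0]]
wrist_force: [0.7, 0.3, -0.1]
width: -0.001
finger_force: 0.0
```

Emit:
move_arm(moves=[[0,0,0,0,0,0,255],[0,0,0,0,0,0,255]])

```text
time: 48.28
eef_pos: [0.4361, 0.189, 0.1665]
tcp_rot: [[-0.0, 1.0, 0.0], [1.0, 0.0, -0.0], [-0.0, 0.0, -1.0]]
wrist_force: [0.4, 0.5, 0.4]
width: -0.001
finger_force: 0.0
```

```bash
python3 - <<'E'
from h import *
s,d=snap('wrist'); print(s['eef_pos'],s['width'],s['joint_positions']); save('w11.png',d['image'])
R,t=pose('wrist',d,s)
for n in ['key0_top','key1_top','key2_top']:
    for m in mark_of('wrist',n): print(n,m['score'],np.round(R@np.array(m['xyz'])+t,4))
    for m in trace('wrist',n):
        P=cloud('wrist',d,s,m['pixels']); T=P[(P[:,2]>.037)&(P[:,2]<.046)]
        if len(T)>30: print('  tr',m['score'],np.round(T.mean(0),4),cv2.minEnclosingCircle(T[:,:2].astype(np.float32)*1000))
P=cloud('wrist',d,s,np.ones((400,640),bool)); v,u=np.nonzero(d['z_map']>0)
k=(abs(P[:,2]-.0415)<.0025)&(abs(P[:,0]-.435)<.03)&(abs(P[:,1]-.27)<.08)
im=np.zeros((400,640),np.uint8); im[v[k],u[k]]=255
n,l,st,c=cv2.connectedComponentsWithStats(im)
for i in range(1,n):
    if st[i,4]>60:
        q=k&(l[v,u]==i); print(st[i,4],np.round(P[q].mean(0),4),cv2.minEnclosingCircle(P[q][:,:2].astype(np.float32)*1000))
E
```

```text
[0.43614081 0.18900178 0.16651512] -0.000986354918329037 [ 1.95143013e-01 -6.89759306e-02  2.13143241e+00 -2.80370166e-04
  1.07877907e+00  1.95120243e-01]
key0_top 0.56 [0.4361 0.3204 0.0426]
  tr 0.88 [0.434  0.3138 0.0409] ((433.9698486328125, 317.4052429199219), 11.74777889251709)
key1_top 0.94 [0.4394 0.2749 0.0431]
  tr 0.56 [0.4322 0.2732 0.0409] ((432.1087341308594, 273.1030578613281), 11.935730934143066)
key2_top 0.6 [0.431  0.2273 0.0394]
  tr 0.68 [0.4302 0.2286 0.041 ] ((430.03070068359375, 228.1736602783203), 11.794156074523926)
702 [0.434 0.314 0.041] ((433.9894714355469, 316.9891662597656), 11.447196006774902)
979 [0.4321 0.2732 0.041 ] ((432.23358154296875, 273.16131591796875), 11.780898094177246)
826 [0.4303 0.2283 0.0411] ((430.3567810058594, 227.9491729736328), 11.742596626281738)
```

View pics/w11.png

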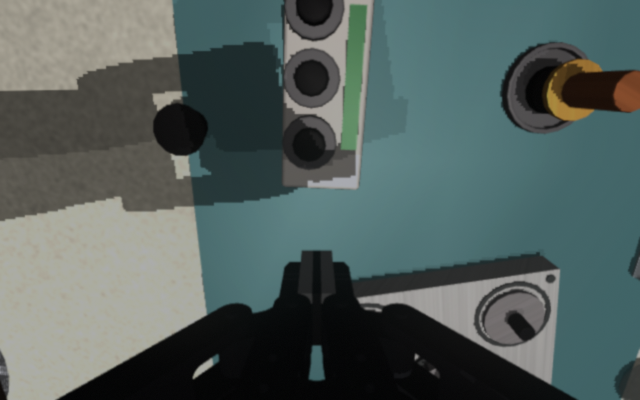

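The view shows keys at (315,8), (313,77) and (310,141) with their tops at z=0.041, which matches. Press the left key (farthest, top of the picture).

Emit:
move_arm(moves=[[0.045,-0.001,0,0,0,0,255],[0.045,-0.001,0,0,0,0,255],[0.0397,-0.001,0,0,0,0,255],[0,0,0.04,0,0,0,255],[0,0,0.04,0,0,0,255]])

```text
time: 49.25
eef_pos: [0.4325, 0.3204, 0.086]
tcp_rot: [[-0.003, 1.0, 0.002], [1.0, 0.003, 0.001], [0.001, 0.002, -1.0]]
wrist_force: [-0.3, 0.2, 0.3]
width: -0.003
finger_force: 0.0
```

Emit:
move_arm(moves=[[0,0,0,0,0,0,255],[0,0,0,0,0,0,255],[0,0,0.012,0,0,0,255],[0,0,0,0,0,0,255]])

```text
time: 49.75
eef_pos: [0.4321, 0.3194, 0.0744]
tcp_rot: [[-0.001, 1.0, -0.0], [1.0, 0.001, -0.0], [-0.0, -0.0, -1.0]]
wrist_force: [-0.4, -0.1, -0.0]
width: 0.002
finger_force: 0.0
```

Emit:
move_arm(moves=[[0,0,0.008,0,0,0,255],[0,0,0.004,0,0,0,255],[0,0,0,0,0,0,255],[0,0,0,0,0,0,255]])

```text
time: 50.25
eef_pos: [0.4321, 0.3195, 0.0626]
tcp_rot: [[-0.002, 1.0, -0.0], [1.0, 0.002, -0.0], [-0.0, -0.0, -1.0]]
wrist_force: [-0.1, -1.8, 1.9]
width: 0.001
finger_force: 1.1
```

Emit:
move_arm(moves=[[0,0,0.003,0,0,0,255],[0,0,0.003,0,0,0,255],[0,0,0,0,0,0,255],[0,0,0,0,0,0,255]])

```text
time: 50.75
eef_pos: [0.4323, 0.3196, 0.0579]
tcp_rot: [[-0.002, 1.0, -0.001], [1.0, 0.002, -0.001], [-0.001, -0.001, -1.0]]
wrist_force: [-4.0, -3.2, 11.4]
width: -0.004
finger_force: 5.9
```

Emit:
move_arm(moves=[[0,0,-0.03,0,0,0,255],[-0.0455,-0.0013,0,0,0,0,255],[0,0,0,0,0,0,255],[0,0,0,0,0,0,255],[0,0,0.02,0,0,0,255]])

```text
time: 51.38
eef_pos: [0.4324, 0.2753, 0.0675]
tcp_rot: [[-0.002, 1.0, 0.004], [1.0, 0.002, 0.002], [0.002, 0.004, -1.0]]
wrist_force: [-0.2, 0.1, -0.3]
width: 0.001
finger_force: 0.0
```

Emit:
move_arm(moves=[[0,0,0.004,0,0,0,255],[0,0,0.003,0,0,0,255],[0,0,0.003,0,0,0,255],[0,0,0,0,0,0,255],[0,0,0,0,0,0,255]])

```text
time: 52.0
eef_pos: [0.4304, 0.2745, 0.0579]
tcp_rot: [[-0.002, 1.0, -0.002], [1.0, 0.002, -0.0], [-0.0, -0.002, -1.0]]
wrist_force: [-6.9, -0.9, 11.1]
width: 0.002
finger_force: 5.7
```

Key 1 is bottomed. Now key 2, then lift and check.

Emit:
move_arm(moves=[[0,0,-0.03,0,0,0,255],[-0.0455,-0.0015,0,0,0,0,255],[0,0,0,0,0,0,255],[0,0,0,0,0,0,255],[0,0,0.02,0,0,0,255]])

```text
time: 52.62
eef_pos: [0.4312, 0.2297, 0.0677]
tcp_rot: [[-0.002, 1.0, 0.005], [1.0, 0.002, 0.002], [0.002, 0.005, -1.0]]
wrist_force: [-0.3, -1.0, 0.4]
width: 0.004
finger_force: 0.0
```

Emit:
move_arm(moves=[[0,0,0.004,0,0,0,255],[0,0,0.003,0,0,0,255],[0,0,0.003,0,0,0,255],[0,0,0,0,0,0,255],[0,0,0,0,0,0,255]])

```text
time: 53.25
eef_pos: [0.4291, 0.229, 0.0579]
tcp_rot: [[-0.002, 1.0, -0.002], [1.0, 0.002, 0.0], [0.0, -0.002, -1.0]]
wrist_force: [-7.3, 0.2, 12.3]
width: 0.001
finger_force: 5.9
```

Emit:
move_arm(moves=[[0,0,-0.03,0,0,0,255],[-0.06,0,-0.06,0,0,0,255],[0,0,-0.03,0,0,0,255],[0,0,0,0,0,0,255],[0,0,0,0,0,0,255]])

```text
time: 53.88
eef_pos: [0.429, 0.1844, 0.1596]
tcp_rot: [[-0.002, 1.0, -0.001], [1.0, 0.002, -0.0], [-0.0, -0.001, -1.0]]
wrist_force: [0.1, -0.2, -0.6]
width: 0.002
finger_force: 0.0
```

```bash
python3 - <<'E'
from h import *
s,d=held(); save('w12.png',d['image'])
m=trace('wrist','pusher')[0]; P=cloud('wrist',d,s,m['pixels']); T=P[P[:,2]>.08]; print(T.mean(0),cv2.minEnclosingCircle(T[:,:2].astype(np.float32)*1000))
s,d=snap('top')
for x in lids('top',d,s,0.3): print(*x)
E
```

```text
53.875 [0.429  0.1844 0.1596] 0.001632098488768095 0.0 [ 0.06905935 -0.19873524 -0.62578843]
0.74 [610.3  74.1] 29.9 30.2 [607.5  77.   48.6] 301
0.34 [430.1 227.9] 11.9 41.1 [0. 0. 0.] 0
[0.6052647  0.26388088 0.0816411 ] ((607.51416015625, 264.32666015625), 7.934283256530762)
0.66 [486.   54.3] 27.4 32.0 [486.   55.2  52. ] 20
0.55 [633.6 -50.8] 26.3 32.1 [633.8 -52.2  52.9] 21
0.55 [505.1 -72.1] 26.4 32.0 [504.5 -72.1  52.9] 20
0.49 [613.4  73.8] 26.5 32.2 [612.9  74.7  51. ] 22
```

View pics/w12.png

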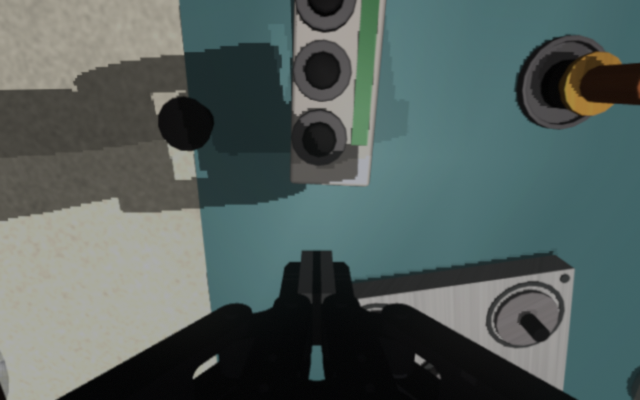

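The keys are released, the pusher stands in its dish (565,80), and all lids are home. The arm is clear, so I hand in the job.

```bash
python3 -c "
from h import *
print(env.close_job())"
```

```text
the job is handed in; nothing more can be done
None
```

The job is handed in, though the hand-in returned no verdict: all four lids pressed home with the pusher, the ring locked, the three keys pressed in order from left to right, and the pusher standing upright in its dish.

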